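# Square an offcut into the fence and hold a loupe over its mark

## Task

Push the timber offcut along the inspection board, without turning it round, until it sits square and flush in the corner of the two fences. Then take the loupe from its rest by the handle and hold it level, with the lens centred over the blue cross on the offcut and the middle of the lens at the height of the red pointer on the post; finish still holding it there, still and touching nothing else. Do not let the loupe touch the offcut, do not shift the pointer, and leave the white pot and the black marker alone.

Things in the scene. Friction and masses are not known exactly. Their poses are not given: they have to be found in the camera images.
- board: Fixed plywood board on the bench, 210 (x) x 240 (y) x 12 mm, origin at the centre of its underside. Along its far (+x) and left (+y) edges stand two pale wooden fences, 30 mm wide, tops 36 mm above the bench; inner faces at x = +75 and y = +90 mm. A steel post, 10 mm thick, top 186 mm above the bench, stands where they meet, at x = 92, y = 107 mm.
- fence_corner (a point): The inner corner of the two fences, on the board's upper face (12 mm above the bench). Axes as the board's: +x and +y point into the two fences, z up.
- pointer_tip (a point): Tip of the red pointer (ball end, 8 mm thick) on a black collar on the post, straight above fence_corner. The collar stays where it is; its height, 105 to 140 mm above the bench, differs each time. It marks the focal height: the middle of the lens belongs at the height of this point.
- offcut_center (a point): Loose brown timber offcut, 60 (x) x 110 (y) x 36 mm, 0.18 to 0.35 kg, flat on the board; this is its centre, 18 mm above the board's face. It starts short of both fences, turned up to 0.25 rad from the board's axes. Home, its +x side (110 mm long) lies against the far fence, its +y end (60 mm) against the left one, and the centre is at x = -30, y = -55 mm from fence_corner.
- offcut_corner (a point): The offcut's edge between its +x side and +y end, half-way up: at x = +30, y = +55 mm from offcut_center. When home it coincides with fence_corner in x and y.
- offcut_far_end (a point): The other end of the offcut's +x side, half-way up: x = +30, y = -55 mm from offcut_center.
- offcut_left_end (a point): The other end of the offcut's +y end face, half-way up: x = -30, y = +55 mm from offcut_center.
- offcut_spot (a point): Centre of the blue cross (24 mm) in a circle drawn on the offcut's top face: x = 0, y = -20, z = +18 mm from offcut_center.
- rest: Fixed grey plastic rest for the loupe: base 115 x 60 x 6 mm, origin at the centre of its underside, x along the handle, lens to +x. Two saddles, 12 mm thick, at x = -38 and +38 mm carry the handle, its underside 30 mm above the bench; their cheeks, 30 mm wide over all, rise to 38 mm. Between the saddles the handle is free on both sides.
- loupe: Loupe: round lens in a black frame (73 mm over all, 8 mm thick), short steel neck, dark wooden handle (100 long, 16 wide, 20 mm high, flat sides); 0.11 kg, balance point about 25 mm from the handle's middle towards the lens. It lies level in its rest. Origin under the lens centre, level with the handle's underside; -x points along the handle, z is the lens axis, up.
- loupe_lens (a point): Centre of the lens (half-way up), 10 mm above the loupe's origin.
- loupe_grip (a point): Middle of the loupe's handle (half-way up), where to grasp it across its 16 mm width: x = -110 mm from the lens centre, at the same height; 40 mm above the bench at the start. Axes as the loupe's.
- offcut: The offcut as a body, origin in the middle of its underside; its axes are turned by -0.436 rad about z from those of offcut_center.
- pot_center (a point): White plastic pot with lid, 73 x 69 x 69 mm, loose, a bystander; point half-way up.
- marker_center (a point): Black marker pen, 18 x 132 x 18 mm, loose, lying on the bench, a bystander; its centre.
Not all that is in view belongs to the job. There is more than one size of the rest; the job needs the smaller.

How it is judged:
By the outcome, as a careful person would: the job done as asked, in the order asked, and still so for the second after the job is handed in, while the arm keeps its last pose, push and grip.
It also fails if it takes over 54 s, if anything falls off the work surface, if the arm or the gripper's body presses on something with over 40 N, if the wrist force passes 120 N, or if a joint passes its speed limit or range.

## Robot

A 6-joint arm with a two-finger parallel gripper is mounted at the origin on a cart in front of the work surface, level with it; the furniture and walls round the work are solid. World frame = base frame: x ahead of the robot, y to its left, z up, the work surface at z = 0. Lengths are in m, angles in rad, forces in N, time in s.
With the tool pointing down it reaches from about 0.4 to 0.825 m from the base axis. Payload 7 kg.
Tool frame: the origin (TCP) lies between the finger pads; the fingertips stand arm.nose_length ahead of it and the grasp point (between the pads) is the TCP (arm.nose_length is the distance from the TCP to the fingertips, in m); x points along the fingers, z is the direction in which the jaws open and shut, and the axes are right-handed (so a half turn about x gives the same grasp; the last joint's range is limited). The gripper opens to 88 mm and grips with 3 to 60 N. Pads are 19 mm wide; open, the fingers measure 130 mm over their backs; the gripper's body (78 mm by 193 mm) begins 47 mm behind the grasp point.
Start: joints at [0.288, 0.359, 0.012, 0, -1.224, -0.288], TCP at [0.675, -0, 0.246] pointing down, gripper open.
Joint ranges: [-3.07, 3.07], [-1.43, 2.12], [-1.02, 1.25], [-3.03, 1.67], [-3.05, -0], [-3.03, 3.03]. Speed limits (rad/s): [2.39, 2.39, 3.01, 3.14, 3.14, 3.14].

## Interface

Orientations are given as [roll, pitch, yaw] about the fixed x, y, z axes, in that order (R = Rz(yaw) Ry(pitch) Rx(roll)).
In Python, from station import arm, viewer, spotter gives the robot as it stands.
- The arm moves only by the shell command python3 -m handwheel 'ROWS' [FORCE]. ROWS is a JSON object of lists of equal length, an entry for each row: "gripper": the gripper command: -1 is shut, 1 is fully open, values between are in proportion; "travel": the shift along the world's x, y, z each as a share of 500 mm, from -1 to 1, a list of three; "spin": the turn about the world's z as a share of 45 degrees, from -1 to 1. A call has 1 to 20 rows; each row is the pose to reach, as a shift and turn from the pose commanded when the call began; what a row does not reach only later rows make up. A row lasts 1/10 s, in which the tool goes at most 50 mm and 8.59 degrees, less where a joint would pass 70% of its speed; a pose out of reach is approached as far as the arm can. A call with a number of a shift or a turn outside -1 to 1 is refused whole. A call with a gripper value outside its range is refused whole. The fingers move at their own pace and stop on an object; FORCE is the grip in N (left out, the last holds). Time passes only in rows, so rows that repeat a pose let the fingers close. It gives the time, the measured TCP pose, the force and the opening at its end, in the units of the state.
- arm.get_state(): the state, without advancing time (a new reading comes with each control period).
- viewer.grab_frame(name): name is "scene" or "side" or "wrist"; returns a dict with "pixels" (480x640x3 uint8, blue, green, red), "fx", "fy", "cx", "cy" (pixels), "eye" and "attitude" of the camera in the world. Camera axes: x right, y down, z forward; pixel columns grow to the right and rows downward; lengths in m; the calibration is good to about 2 mm. A picture is of the moment at which its call begins. There is no depth.
- arm.job_done(): hands the job in, once; it reports no verdict.
Trained networks look in the newest picture that a camera, given by its name, has taken for a name from the list of things; names that differ only in an ending like _2 or _b are one class to them, and where a whole thing is asked for, a point or a joint stands for the part that bears it (a point fixed in the world has none). Each returns a list of dicts, best first, with "conf" (0 to 1); they miss things now and then, are a little off and sometimes report something else, mostly with a low value. They report only what shows in the picture. A call takes as long as a camera call. They do not tell look-alikes from the thing itself.
- spotter.spot_in(camera, label): "rect" ([left, top, right, bottom] in pixels, round what is visible of it).
- spotter.tip_of(camera, label): "at" ([column, row] in pixels: a listed point, or the origin of a listed thing).
The state is a dict: "t": time; "q": joint angles; "qd": joint speeds; "joint_efforts": joint torques, N m; "eef_pos": TCP position; "ee_rot": TCP orientation; "force": force on the tool from outside, world axes, zero at the start; "moment": the same for the moment, N m; "width": finger opening in m.
Only numpy, scipy, OpenCV 4.12 (cv2) and the standard library are available. Lean on these libraries where they do the work, as an engineer would, in place of code of your own. Each camera call takes 0.05 s, during which the arm holds its last target.

## Working session

There is one attempt and no reset: what is moved stays moved. The work goes in short steps, Python scripts to look and compute and a shell command to move; the robot and the scene stay as the last step left them, time stands still between calls to the robot, and variables do not carry over. Pictures are saved under pics/ and viewed, and the job is handed in when it is done.

```bash
ls; mkdir -p pics; cat > h.py <<'E'
import numpy as np,cv2
from station import arm,viewer,spotter
from scipy.spatial.transform import Rotation as R
def grab(n,save=None):
    f=viewer.grab_frame(n)
    if save: cv2.imwrite('pics/'+save,np.array(f['pixels']))
    return f
E
python3 - <<'E'
from h import *
s=arm.get_state()
print(s, arm.nose_length)
for n in ['scene','side','wrist']:
    f=grab(n,n+'0.png'); print(n,f['fx'],f['fy'],f['cx'],f['cy'],f['eye'],f['attitude'])
E
```

```text
pics
{'t': 0.0, 'q': array([ 2.88096418e-01,  3.59345515e-01,  1.10528820e-02, -3.40139785e-04,
       -1.22409913e+00, -2.88103976e-01]), 'qd': array([-0.00121929,  0.00039888,  0.00060644, -0.00172566,  0.00186531,
        0.00129348]), 'joint_efforts': array([-8.00930356e-04, -5.82726967e+01,  2.93058443e+01,  6.99745238e+00,
        6.93249181e-03, -2.06530804e-04]), 'eef_pos': array([ 6.74537596e-01, -3.16798491e-05,  2.44648620e-01]), 'ee_rot': array([ 0.0903308 ,  1.56916916, -3.05138524]), 'force': array([-0.41880923,  0.72485875, -0.18768634]), 'moment': array([0.06167664, 0.01511666, 0.02308827]), 'width': 0.08782131089170601} 0.019
scene 541.058570597068 541.058570597068 310.3942326557183 245.31085980993612 [-0.28923485 -1.16487268  1.03367709] [-2.20224529 -0.02232528 -0.69182671]
side 501.9404337249191 501.9404337249191 319.42445471233174 243.50344030751947 [ 0.36301389 -1.74248784  0.70355509] [-1.93613096  0.02012535 -0.13244739]
wrist 356.498324195129 356.498324195129 320.6710745678019 235.11541955553042 [ 0.67583157 -0.08359238  0.38308893] [ 2.83399876e+00 -9.49036818e-04  3.14098059e+00]
```

View pics/scene0.png

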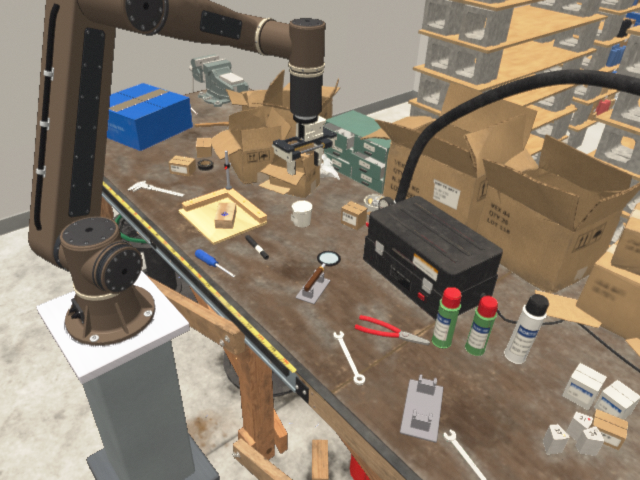

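View pics/side0.png

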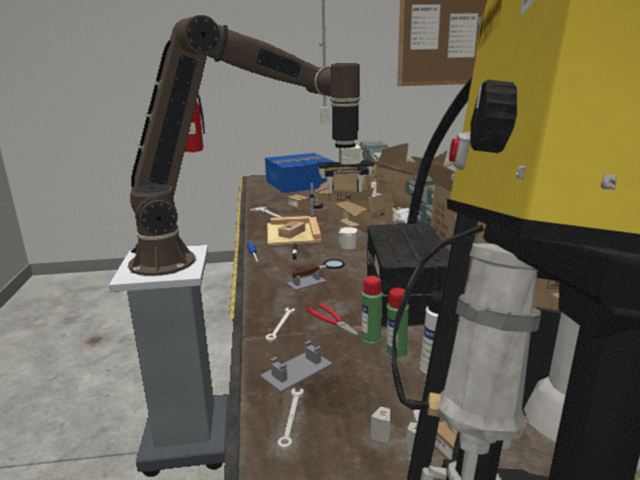

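View pics/wrist0.png

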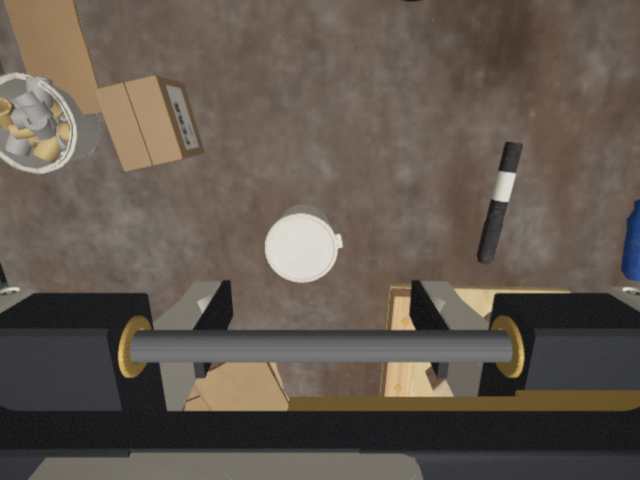

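The scene view shows the board at about (222,215), the offcut at (227,214), the post at (227,170) and the loupe in its small rest at (313,285). The larger, empty rest at (422,407) is the decoy. The pot is at (302,213) and the marker at (257,247). The wrist view shows the pot, the marker and one board edge. Next I'll run the networks and triangulate.

```bash
cat >> h.py <<'E'
def rayof(f,px):
    Rm=R.from_euler('xyz',f['attitude']).as_matrix()
    d=Rm@np.array([(px[0]-f['cx'])/f['fx'],(px[1]-f['cy'])/f['fy'],1.])
    return np.array(f['eye']),d/np.linalg.norm(d)
def onz(f,px,z):
    e,d=rayof(f,px); return e+d*(z-e[2])/d[2]
def tri(obs):
    A=np.zeros((3,3));b=np.zeros(3)
    for e,d in obs:
        P=np.eye(3)-np.outer(d,d);A+=P;b+=P@e
    p=np.linalg.solve(A,b)
    return p,[float(np.linalg.norm((np.eye(3)-np.outer(d,d))@(p-e))) for e,d in obs]
def proj(f,p):
    Rm=R.from_euler('xyz',f['attitude']).as_matrix()
    c=Rm.T@(np.array(p)-np.array(f['eye']))
    return np.array([f['cx']+f['fx']*c[0]/c[2],f['cy']+f['fy']*c[1]/c[2]])
E
python3 - <<'E'
from h import *
Z=dict(board=0,fence_corner=.012,pointer_tip=None,offcut_center=.03,offcut_corner=.03,offcut_far_end=.03,offcut_left_end=.03,offcut_spot=.048,rest=0,loupe=.03,loupe_lens=.04,loupe_grip=.04,pot_center=.0345,marker_center=.009)
F={n:grab(n) for n in ['scene','side','wrist']}
for l,z in Z.items():
    obs=[]
    for n,f in F.items():
        r=spotter.tip_of(n,l)
        for k in r[:2]:
            print(l,n,np.round(k['at'],1),round(k['conf'],2), np.round(onz(f,k['at'],z),4) if z is not None else '')
        if r and r[0]['conf']>.4: obs.append(rayof(f,r[0]['at']))
    if len(obs)>1: p,e=tri(obs);print('   TRI',np.round(p,4),np.round(e,4))
print(arm.get_state()['t'])
E
```

```text
board scene [220.7 217.2] 0.77 [0.4904 0.2269 0.    ]
board side [292.3 230.5] 0.63 [0.4995 0.2564 0.    ]
board wrist [499.9 203.4] 0.24 [0.4791 0.0018 0.    ]
   TRI [0.4939 0.2279 0.0049] [0.0061 0.0061]
fence_corner scene [225.9 200.8] 0.81 [0.5531 0.2906 0.012 ]
fence_corner side [309.  225.5] 0.84 [0.5726 0.2729 0.012 ]
   TRI [ 0.576   0.3271 -0.0099] [0.004 0.004]
pointer_tip scene [225.1 168.4] 0.47 
pointer_tip side [307.4 193.2] 0.39 
offcut_center scene [224.2 215.3] 0.8 [0.4833 0.1892 0.03  ]
offcut_center scene [253.7 246.5] 0.49 [ 0.46   -0.0181  0.03  ]
offcut_center side [292.1 229.3] 0.83 [0.494 0.186 0.03 ]
   TRI [0.4937 0.2051 0.0209] [0.0028 0.0028]
offcut_corner scene [235.1 207.4] 0.77 [0.5398 0.2088 0.03  ]
offcut_corner side [304.7 226.1] 0.84 [0.5488 0.2162 0.03  ]
offcut_corner wrist [427.8 381.3] 0.68 [0.5479 0.2123 0.03  ]
   TRI [0.5465 0.2158 0.0271] [0.0033 0.0037 0.0009]
offcut_far_end scene [232.1 225.8] 0.89 [0.4698 0.1198 0.03  ]
offcut_far_end side [289.7 233.9] 0.81 [0.4801 0.1326 0.03  ]
offcut_far_end wrist [496.1 316.3] 0.61 [0.4792 0.1244 0.
[... 961 characters left out ...]
 ]
   TRI [ 0.599  -0.2215  0.0535] [0.0025 0.0025]
loupe_grip scene [314.9 278.7] 0.83 [ 0.5015 -0.2654  0.04  ]
loupe_grip side [303.8 268.5] 0.88 [ 0.4982 -0.2388  0.04  ]
   TRI [ 0.4933 -0.2758  0.0541] [0.0026 0.0026]
pot_center scene [302.2 213.5] 0.61 [0.6946 0.0315 0.0345]
pot_center side [348.3 238.5] 0.53 [0.6963 0.0262 0.0345]
pot_center wrist [306.4 239. ] 0.94 [0.6906 0.0315 0.0345]
   TRI [0.6941 0.0311 0.0338] [0.001  0.0032 0.0035]
marker_center scene [257.5 244.6] 0.55 [0.4911 0.0069 0.009 ]
marker_center side [294.1 253.7] 0.64 [ 0.4831 -0.0275  0.009 ]
marker_center wrist [499.6 202.9] 0.82 [ 0.4842 -0.0007  0.009 ]
   TRI [0.4856 0.     0.0061] [0.0075 0.0077 0.0026]
2.4
```

```bash
python3 -m handwheel '{"gripper":[1,1,1,1,1,1,1,1,1],"travel":[[-0.33,0.62,0.08],[-0.33,0.62,0.08],[-0.33,0.62,0.08],[-0.33,0.62,0.08],[-0.33,0.62,0.08],[-0.33,0.62,0.08],[-0.33,0.62,0.08],[-0.33,0.62,0.08],[-0.33,0.62,0.08]],"spin":[0,0,0,0,0,0,0,0,0]}'
cat >> h.py <<'E'
Z=dict(board=0,fence_corner=.012,pointer_tip=None,offcut_center=.03,offcut_corner=.03,offcut_far_end=.03,offcut_left_end=.03,offcut_spot=.048,rest=0,loupe=.03,loupe_lens=.04,loupe_grip=.04,pot_center=.0345,marker_center=.009)
def look(n,labels,f,k=1):
    for l in labels:
        for r in spotter.tip_of(n,l)[:k]:
            print(l,n,np.round(r['at'],1),round(r['conf'],2), np.round(onz(f,r['at'],Z[l]),4) if Z[l] is not None else '')
E
python3 - <<'E'
from h import *
f=grab('wrist','w1.png')
print(f['eye'],f['attitude'])
look('wrist',['board','fence_corner','pointer_tip','offcut_center','offcut_corner','offcut_far_end','offcut_left_end','offcut_spot'],f)
print(arm.get_state()['t'])
E
```

```text
t: 3.3
eef_pos: [0.5092, 0.3114, 0.2858]
ee_rot: [-2.2, 1.57, 0.945]
force: [0.3, 0.1, -0.9]
width: 0.0879
[0.51046823 0.2277336  0.42412685] [ 2.83351253e+00  8.23011589e-04 -3.13920435e+00]
board wrist [335.3 111.9] 0.85 [0.4944 0.2172 0.    ]
fence_corner wrist [267.9 194. ] 0.81 [0.5724 0.3085 0.012 ]
pointer_tip wrist [248.6 219.8] 0.97 
offcut_center wrist [340.9  79.6] 0.91 [0.4903 0.1868 0.03  ]
offcut_corner wrist [283.7 104.4] 0.62 [0.5492 0.2107 0.03  ]
offcut_far_end wrist [355.5  12.1] 0.81 [0.4773 0.1266 0.03  ]
offcut_left_end wrist [329.2 144.5] 0.93 [0.5016 0.2511 0.03  ]
offcut_spot wrist [357.5  61.4] 0.73 [0.4756 0.1726 0.048 ]
3.75
```

View pics/w1.png

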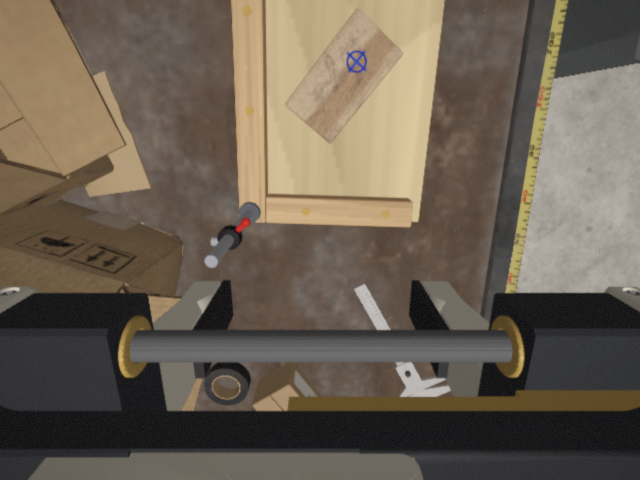

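The wrist view shows the board nearly square to the world, with the fence corner at (268,194) and the red pointer tip at (247,222) on the post. The offcut's corners are at about (287,103), (360,10), (402,50) and (330,143), with the cross at (357,61). It is turned about −0.70 rad. That is more than the stated 0.25, but the picture and the networks agree on it.

What could be mistaken for the targets:
- **Rest:** the small one at (313,289) in the scene view, versus the large empty one at (422,410). I take the small one, which holds the loupe.
- **Offcut:** brown wood at (227,214), versus cardboard boxes at (180,165), (353,213) and (285,180). I take the timber with the blue cross.

I'll check both choices in a crop.

```bash
python3 - <<'E'
import cv2,numpy as np
a=cv2.imread('pics/scene0.png');w=cv2.imread('pics/w1.png')
c=np.hstack([cv2.resize(a[240:310,280:360],(400,350),interpolation=cv2.INTER_CUBIC),cv2.resize(w[0:240,210:450],(350,350))])
cv2.imwrite('pics/crop1.png',c)
E
```

```text
(no output)
```

View pics/crop1.png

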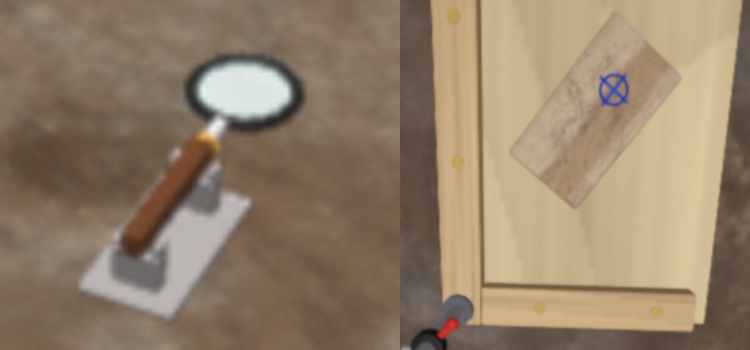

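The crop confirms the choices: the loupe lies in the small two-saddle rest, and the blue cross is on the timber in the board. Next I'll straddle the offcut at the cross with the jaws across its 60 mm width.

```bash
python3 -m handwheel '{"gripper":[1,1,1,1,1,1,1,1,1,1,1,1,1,1],"travel":[[-0.064,-0.274,0],[-0.064,-0.274,0],[-0.064,-0.274,0],[-0.064,-0.274,0],[-0.064,-0.274,0],[-0.064,-0.274,0],[-0.064,-0.274,-0.2],[-0.064,-0.274,-0.2],[-0.064,-0.274,-0.36],[-0.064,-0.274,-0.36],[-0.064,-0.274,-0.36],[-0.064,-0.274,-0.36],[-0.064,-0.274,-0.36],[-0.064,-0.274,-0.36]],"spin":[-0.89,-0.89,-0.89,-0.89,-0.89,-0.89,-0.89,-0.89,-0.89,-0.89,-0.89,-0.89,-0.89,-0.89]}' 10
python3 - <<'E'
from h import *
f=grab('wrist','w2.png');g=grab('scene','s2.png');cv2.imwrite('pics/s2c.png',cv2.resize(g['pixels'][130:280,150:350],(800,600)))
print(f['eye'],f['attitude'])
look('wrist',['fence_corner','pointer_tip','offcut_corner','offcut_far_end','offcut_left_end','offcut_spot'],f)
E
```

```text
t: 5.15
eef_pos: [0.4791, 0.1739, 0.1075]
ee_rot: [-1.773, 1.567, 0.67]
force: [-0.5, -0.1, -1.0]
width: 0.0878
[0.4265144  0.10931806 0.24560168] [2.82971323e+00 1.87394529e-03 2.44293080e+00]
offcut_corner wrist [284.7 349.4] 0.64 [0.5458 0.2111 0.03  ]
offcut_far_end wrist [278.  198.1] 0.88 [0.4763 0.1271 0.03  ]
offcut_left_end wrist [368.7 351.9] 0.75 [0.5015 0.2509 0.03  ]
```

View pics/w2.png

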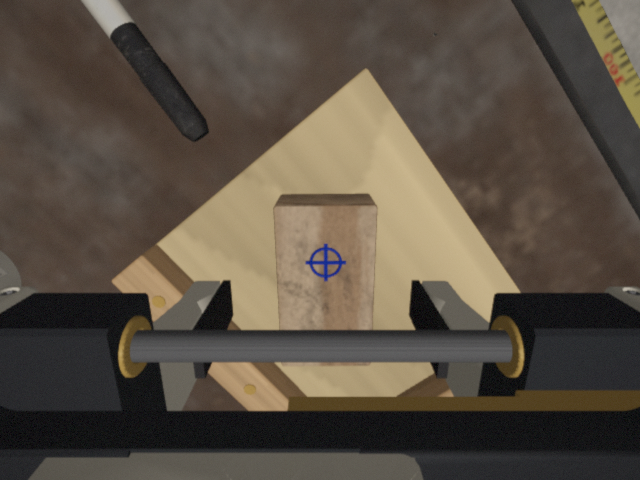

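View pics/s2c.png

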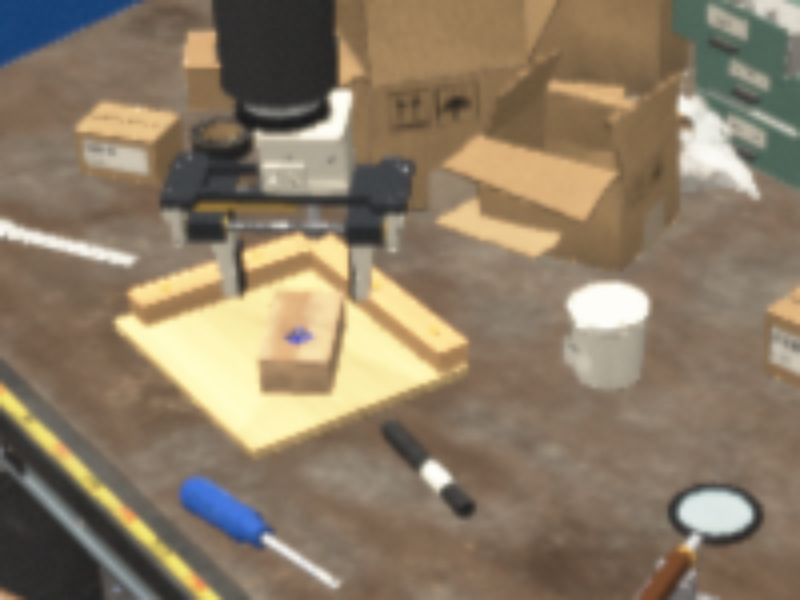

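The gripper is centred over the offcut, with its edges parallel to the jaws and the cross at (326,263). Now down, then close gently.

```bash
python3 -m handwheel '{"gripper":[1,1,1,-1,-1,-1,-1,-1,-1,-1],"travel":[[0,0,-0.14],[0,0,-0.14],[0,0,-0.14],[0,0,-0.14],[0,0,-0.14],[0,0,-0.14],[0,0,-0.14],[0,0,-0.14],[0,0,-0.14],[0,0,-0.14]],"spin":[0,0,0,0,0,0,0,0,0,0]}' 10
```

```text
t: 6.55
eef_pos: [0.4782, 0.1734, 0.0363]
ee_rot: [-1.653, 1.57, 0.79]
force: [-2.6, 1.6, 6.5]
width: 0.0602
```

```bash
python3 -m handwheel '{"gripper":[-1,-1,-1,-1,-1,-1,-1,-1,-1,-1],"travel":[[0.004,0.01,0],[0.009,0.022,0],[0.014,0.034,0],[0.019,0.048,0],[0.024,0.06,0],[0.029,0.072,0],[0.034,0.084,0],[0.038,0.096,0],[0.038,0.096,0],[0.038,0.096,0]],"spin":[0.11,0.22,0.33,0.44,0.55,0.66,0.77,0.89,0.89,0.89]}' 10
python3 - <<'E'
from h import *
f=grab('wrist','w3.png');g=grab('scene','s3.png');cv2.imwrite('pics/s3c.png',cv2.resize(g['pixels'][130:280,150:350],(800,600)))
look('wrist',['fence_corner','pointer_tip','offcut_corner','offcut_far_end','offcut_left_end','offcut_spot'],f)
E
```

```text
t: 7.55
eef_pos: [0.4975, 0.2212, 0.0363]
ee_rot: [-2.732, 1.57, 0.41]
force: [0.2, 0.1, 4.3]
width: 0.06
offcut_far_end wrist [251.7 237.3] 0.79 [0.5281 0.1846 0.03  ]
offcut_spot wrist [321.  327.5] 0.95 [0.4985 0.2173 0.048 ]
```

View pics/w3.png

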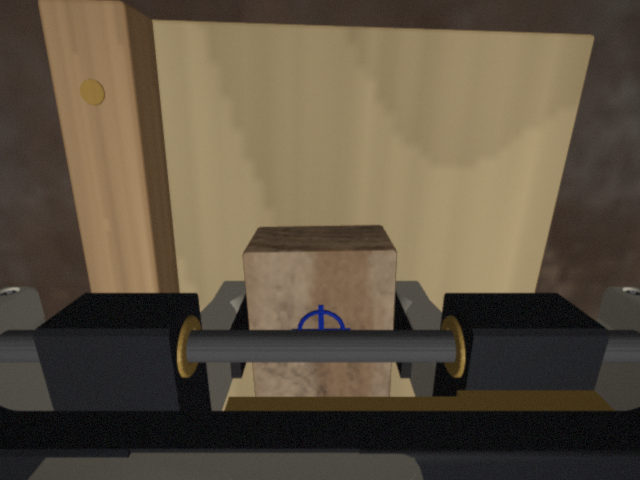

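View pics/s3c.png

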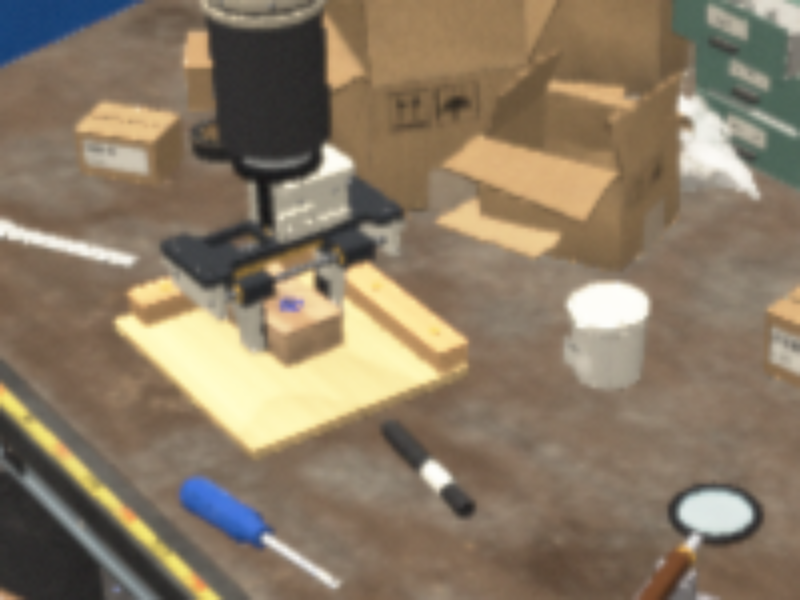

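The offcut now stands nearly square, with its near end at row 248. The board's near edge runs from (155,20) to (593,38), so the board is turned slightly. I'll measure the board's yaw.

```bash
python3 - <<'E'
from h import *
f=viewer.grab_frame('wrist')
g=cv2.cvtColor(np.array(f['pixels']),cv2.COLOR_BGR2GRAY)
P=lambda px,z:onz(f,px,z)
a,b=P((155,20),.012),P((593,38),.012);print(a,b,np.arctan2(*(a-b)[[1,0]]))
c,d=P((125,5),.036),P((167,240),.036);print('fence inner top edge',c,d)
c,d=P((155,20),.012),P((178,285),.012);print('fence inner foot',c,d,np.arctan2(-(d-c)[0],(d-c)[1]))
c,d=P((593,38),.012),P((540,295),.012);print('board -x edge',c,d,np.arctan2(-(d-c)[0],(d-c)[1]))
E
python3 - <<'E'
import cv2
w=cv2.imread('pics/w1.png');cv2.imwrite('pics/c1.png',cv2.resize(w[0:240,200:460],(780,720))[120:720])
E
```

```text
[0.5652768  0.09867708 0.012     ] [0.38796009 0.10518062 0.012     ] -0.03666111359096958
fence inner top edge [0.56495088 0.09993914 0.036     ] [0.56169179 0.18386372 0.036     ]
fence inner foot [0.5652768  0.09867708 0.012     ] [0.57023723 0.21566434 0.012     ] -0.04237608177283937
board -x edge [0.38796009 0.10518062 0.012     ] [0.3878697  0.22105481 0.012     ] 0.0007800608582253906
```

View pics/c1.png

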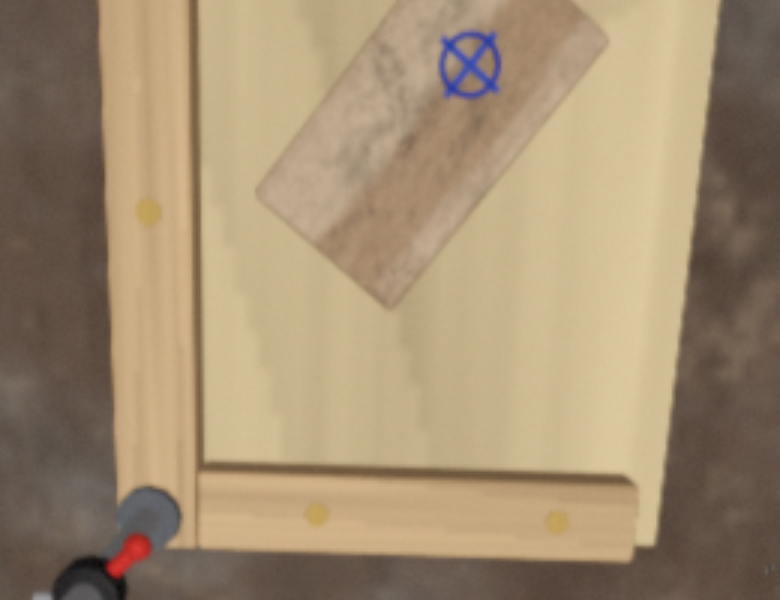

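```bash
python3 - <<'E'
from h import *
f=dict(fx=356.498324195129,fy=356.498324195129,cx=320.6710745678019,cy=235.11541955553042,eye=[0.51046823,0.2277336,0.42412685],attitude=[2.83351253e+00,8.23011589e-04,-3.13920435e+00])
def ln(a,b,z,t):
    p,q=onz(f,a,z),onz(f,b,z);d=q-p
    print(t,np.round(p[:2],4),np.round(q[:2],4),'yaw',np.arctan2(-d[0],d[1]) if abs(d[1])>abs(d[0]) else np.arctan2(-d[1],-d[0]))
C=lambda x,y:(x/3+200,(y+120)/3)
ln(C(720,0),C(655,545),.012,'-x edge')
ln(C(200,0),C(203,464),.012,'far foot')
ln(C(190,0),C(197,470),.036,'far top inner')
ln(C(203,464),C(630,474),.012,'left foot')
ln(C(200,470),C(620,478),.036,'left top inner')
ln(C(180,548),C(632,562),.036,'left top outer')
ln(C(98,0),C(117,540),.036,'far top outer')
E
```

```text
-x edge [0.3877 0.147 ] [0.3935 0.3417] yaw -0.0295387839434872
far foot [0.5668 0.1474] [0.5727 0.3093] yaw -0.0362977978181191
far top inner [0.5668 0.1521] [0.5714 0.3068] yaw -0.029710730361709806
left foot [0.5727 0.3093] [0.4057 0.3129] yaw -0.021187047207991062
left top inner [0.5703 0.3068] [0.4154 0.3094] yaw -0.016782177641661216
left top outer [0.5791 0.3367] [0.4084 0.3417] yaw -0.029565557426369484
far top outer [0.5966 0.1522] [0.6026 0.3336] yaw -0.03309015124165958
```

The board's yaw is about −0.030 rad and the fence corner is at about (0.572, 0.308). I'll match that yaw, slide the offcut 10 mm closer to the left fence, release it and lift.

```bash
python3 -m handwheel '{"gripper":[-1,-1,-1,-1,0.6,0.6,0.6,0.6,0.6,0.6,0.6,0.6,0.6],"travel":[[0,0.01,0],[0,0.02,0],[0,0.02,0],[0,0.02,0],[0,0.02,0],[0,0.02,0],[0,0.02,0],[0,0.02,0],[0,0.02,0.05],[0,0.02,0.14],[0,0.02,0.14],[0,0.02,0.14],[0,0.02,0.14]],"spin":[-0.02,-0.04,-0.04,-0.04,-0.04,-0.04,-0.04,-0.04,-0.04,-0.04,-0.04,-0.04,-0.04]}' 10
python3 - <<'E'
from h import *
s=arm.get_state();print(s['q'],s['force'])
f=grab('wrist','w4.png')
look('wrist',['fence_corner','pointer_tip','offcut_corner','offcut_far_end','offcut_left_end','offcut_spot'],f)
E
```

```text
t: 9.3
eef_pos: [0.4965, 0.2307, 0.105]
ee_rot: [0.441, 1.57, -2.733]
force: [-0.5, 0.5, 0.0]
width: 0.07
[ 7.92654812e-01  2.86620369e-01 -4.51041189e-01 -4.33442420e-04
 -8.33929937e-01 -8.24037436e-01] [-0.52171098  0.46572762  0.03385493]
offcut_corner wrist [280.8 353.9] 0.9 [0.528  0.3015 0.03  ]
offcut_far_end wrist [270.9 202.3] 0.7 [0.5268 0.1929 0.03  ]
offcut_left_end wrist [365.4 355.5] 0.77 [0.4686 0.3047 0.03  ]
offcut_spot wrist [321.6 264.3] 0.55 [0.497  0.2273 0.048 ]
```

View pics/w4.png

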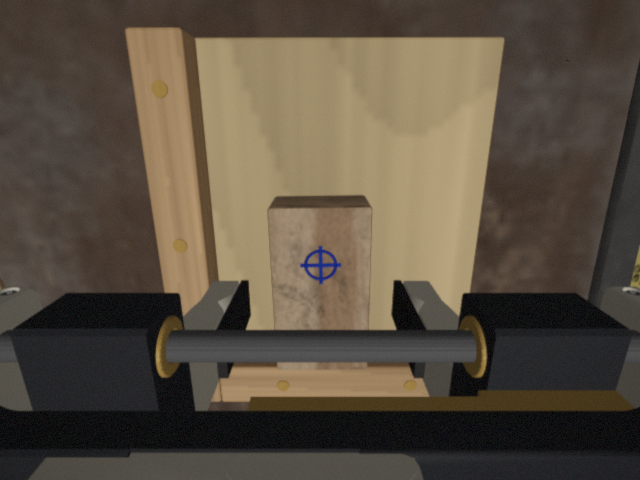

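The offcut is square with the board: its corner is at (281,354), its near end at row 200 and the cross at (321,264). The gap to the far fence is about 43 mm and to the left fence about 6 mm. I'll turn the gripper 90° for a two-finger push toward +x.

```bash
python3 -m handwheel '{"gripper":[0.36,0.36,0.36,0.36,0.36,0.36,0.36],"travel":[[-0.107,0.03,0],[-0.107,0.03,0],[-0.107,0.03,0],[-0.107,0.03,0],[-0.107,0.03,0],[-0.107,0.03,0],[-0.107,0.03,0]],"spin":[-1,-1,-1,-1,-1,-1,-1]}' 20
python3 -m handwheel '{"gripper":[0.36,0.36,0.36,0.36,0.36,0.36,0.36,0.36,0.36,0.36],"travel":[[0,0,0],[0,0,0],[0,0,0],[0,0,0],[0,0,0],[0,0,0],[0,0,-0.07],[0,0,-0.136],[0,0,-0.136],[0,0,-0.136]],"spin":[-1,-1,-1,-1,-1,-1,-1,-1,-1,-1]}' 20
python3 - <<'E'
from h import *
s=arm.get_state();print(s['q'],s['force'])
f=grab('wrist','w5.png');print(f['attitude'])
look('wrist',['fence_corner','pointer_tip','offcut_corner','offcut_far_end','offcut_left_end','offcut_spot'],f)
E
```

```text
t: 10.35
eef_pos: [0.4434, 0.2459, 0.1054]
ee_rot: [1.665, 1.57, -2.294]
force: [0.3, -0.5, -0.2]
width: 0.0592
t: 11.35
eef_pos: [0.4435, 0.2458, 0.0376]
ee_rot: [2.664, 1.569, -2.078]
force: [0.2, -0.4, 1.8]
width: 0.0596
[ 8.94255258e-01  3.26840796e-01 -6.04294275e-01  5.13693236e-04
 -6.41457576e-01 -2.49540380e+00] [ 0.18323961 -0.43085929  1.84146004]
[2.83301650e+00 2.75576520e-03 1.54030114e+00]
offcut_corner wrist [328.7 378.3] 0.44 [0.4826 0.2475 0.03  ]
```

View pics/w5.png

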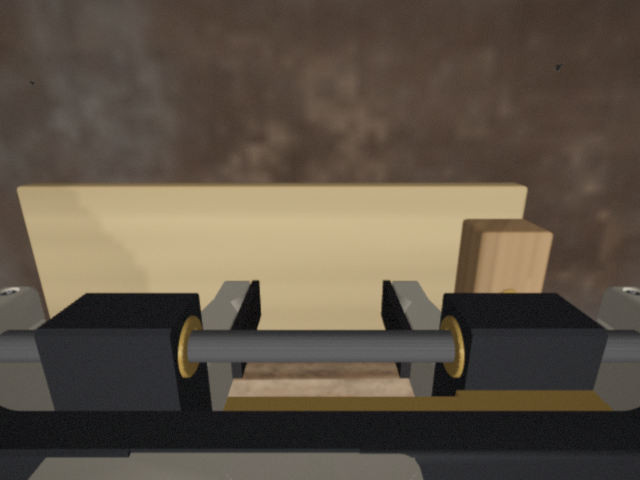

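```bash
python3 -m handwheel '{"gripper":[0.36,0.36,0.36,0.36,0.36,0.36,0.36,0.36],"travel":[[0.02,0,0],[0.035,-0.001,0],[0.05,-0.001,0],[0.065,-0.002,0],[0.08,-0.002,0],[0.095,-0.003,0],[0.104,-0.003,0],[0.104,-0.003,0]],"spin":[0,0,0,0,0,0,0,0]}' 20
python3 -m handwheel '{"gripper":[0.36,0.36],"travel":[[0.004,0,0],[0.004,0,0]],"spin":[0,0]}' 20
python3 -m handwheel '{"gripper":[0.36,0.36],"travel":[[0.004,0,0],[0.004,0,0]],"spin":[0,0]}' 20
python3 - <<'E'
from h import *
g=grab('scene','s6.png');cv2.imwrite('pics/s6c.png',cv2.resize(g['pixels'][130:280,150:350],(800,600)))
E
```

```text
t: 12.5
eef_pos: [0.4965, 0.2446, 0.0374]
ee_rot: [-1.122, 1.57, 0.417]
force: [-0.0, -1.1, 0.1]
width: 0.0594
t: 12.7
eef_pos: [0.4977, 0.2446, 0.0375]
ee_rot: [-1.137, 1.57, 0.402]
force: [1.1, 1.1, -0.3]
width: 0.0593
t: 12.9
eef_pos: [0.4981, 0.2444, 0.0376]
ee_rot: [1.905, 1.569, -2.838]
force: [-10.2, 1.1, 5.4]
width: 0.06
```

View pics/s6c.png

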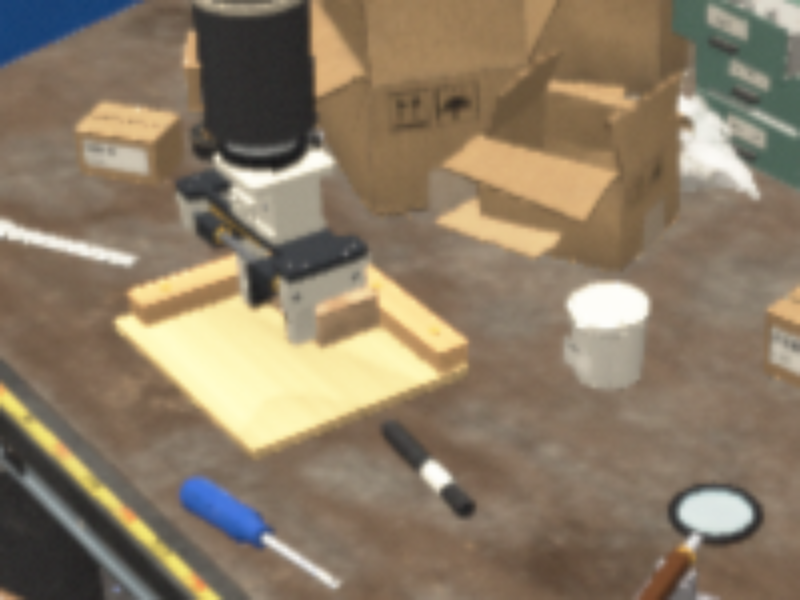

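The offcut is against the far fence, with 10 N of contact. I'll press a touch more to seat it, back off, lift and go round to the −y end.

```bash
python3 -m handwheel '{"gripper":[0.36,0.36,0.36],"travel":[[0.003,0,0],[0.003,0,0],[0.003,0,0]],"spin":[0,0,0]}' 20
python3 -m handwheel '{"gripper":[0.36,0.36,0.36,0.36,0.36,0.36,0.36,0.36],"travel":[[-0.02,0,0],[-0.04,0,0],[-0.06,0,0.08],[-0.06,-0.05,0.16],[-0.06,-0.15,0.16],[-0.06,-0.15,0.16],[-0.06,-0.15,0.16],[-0.06,-0.15,0.16]],"spin":[0,0,0,0,1,1,1,1]}' 20
python3 -m handwheel '{"gripper":[-0.4,-0.4,-0.4,-0.4,-0.4,-0.4,-0.4,-0.4],"travel":[[0,0,0],[0,0,0],[0,0,0],[0,0,0],[0,0,0],[0,0,0],[0,0,0],[0,0,0]],"spin":[1,1,1,1,1,1,1,1]}' 20
python3 - <<'E'
from h import *
s=arm.get_state();print(s['q'],s['eef_pos'],s['force'])
f=grab('wrist','w7.png');print(f['eye'],f['attitude'])
look('wrist',['fence_corner','pointer_tip','offcut_corner','offcut_far_end','offcut_left_end','offcut_spot'],f)
E
```

```text
t: 13.25
eef_pos: [0.4981, 0.2443, 0.0376]
ee_rot: [1.862, 1.567, -2.881]
force: [-16.9, 4.8, 10.2]
width: 0.0595
t: 14.05
eef_pos: [0.4709, 0.169, 0.1179]
ee_rot: [-1.582, 1.57, 0.559]
force: [0.4, 0.5, 1.0]
width: 0.0599
t: 14.85
eef_pos: [0.4708, 0.1694, 0.1176]
ee_rot: [-2.632, 1.571, 0.288]
force: [0.6, -0.1, -0.4]
width: 0.0261
[ 7.38965148e-01  1.99149459e-01 -5.38782510e-01  1.57916297e-04
 -8.32623359e-01 -9.60971769e-01] [0.4707968  0.16944868 0.11759971] [ 0.63203714 -0.0841373  -0.42512113]
[0.45359928 0.08789065 0.25594111] [2.83354309e+00 1.00144581e-03 2.91915797e+00]
```

View pics/w7.png

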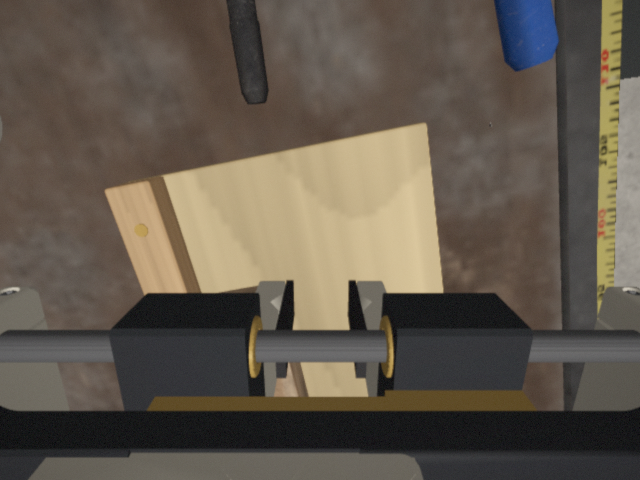

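```bash
python3 -m handwheel '{"gripper":[-0.77,-0.77,-0.77,-0.77,-0.77,-0.77,-0.77,-0.77],"travel":[[0.114,0,0],[0.114,0,0],[0.114,0,0],[0.114,0,0],[0.114,0,-0.08],[0.114,0,-0.16],[0.114,0,-0.16],[0.114,0,-0.16]],"spin":[0.245,0.245,0.245,0.245,0.245,0.245,0.245,0.245]}' 20
python3 - <<'E'
from h import *
f=grab('wrist','w8.png');print(f['eye'],f['attitude'])
g=grab('scene','s8.png');cv2.imwrite('pics/s8c.png',cv2.resize(g['pixels'][130:280,150:350],(800,600)))
look('wrist',['fence_corner','pointer_tip','offcut_corner','offcut_far_end','offcut_left_end','offcut_spot'],f)
E
```

```text
t: 16.0
eef_pos: [0.5273, 0.1693, 0.038]
ee_rot: [0.838, 1.569, -2.331]
force: [0.7, 0.6, -0.2]
width: 0.0101
[0.52622684 0.08594023 0.17649186] [ 2.83521685e+00 -6.77159895e-04  3.11305933e+00]
```

View pics/w8.png

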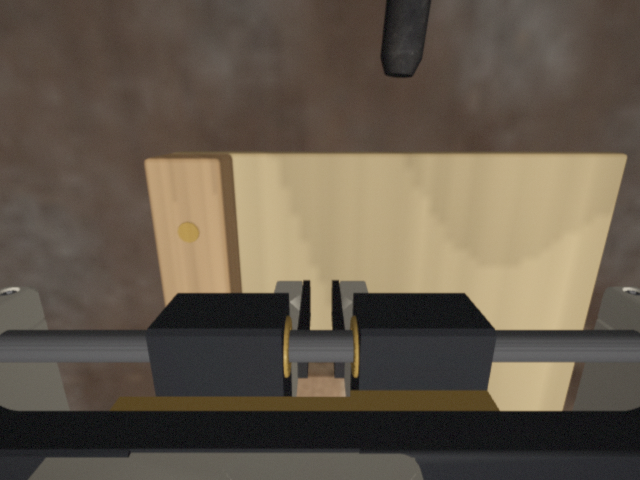

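View pics/s8c.png

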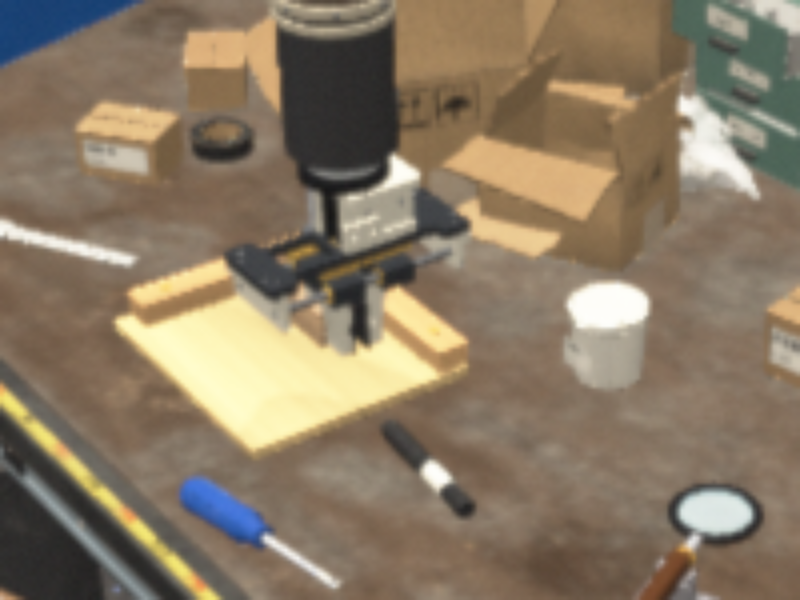

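The gripper is aligned behind the −y end, clear of the far fence. Push +y.

```bash
python3 -m handwheel '{"gripper":[-0.77,-0.77,-0.77,-0.77,-0.77],"travel":[[0,0.01,0],[0.001,0.018,0],[0.001,0.026,0],[0.001,0.034,0],[0.001,0.034,0]],"spin":[0,0,0,0,0]}' 20
python3 -m handwheel '{"gripper":[-0.77,-0.77],"travel":[[0,0.004,0],[0,0.004,0]],"spin":[0,0]}' 20
python3 -m handwheel '{"gripper":[-0.77,-0.77],"travel":[[0,0.004,0],[0,0.004,0]],"spin":[0,0]}' 20
```

```text
t: 16.9
eef_pos: [0.5284, 0.1869, 0.0375]
ee_rot: [0.48, 1.571, -2.689]
force: [0.1, -0.5, -0.3]
width: 0.0101
t: 17.1
eef_pos: [0.5283, 0.1886, 0.0374]
ee_rot: [0.287, 1.57, -2.883]
force: [-0.5, -0.8, 0.5]
width: 0.01
t: 17.3
eef_pos: [0.5281, 0.1889, 0.0374]
ee_rot: [1.048, 1.568, -2.122]
force: [1.1, -9.5, 3.8]
width: 0.0101
```

Contact with the left fence at 9.5 N. I'll seat it, retreat and look from above.

```bash
python3 -m handwheel '{"gripper":[-0.77,-0.77,-0.77],"travel":[[0,0.003,0],[0,0.003,0],[0,0.003,0]],"spin":[0,0,0]}' 20
python3 -m handwheel '{"gripper":[-0.77,-0.77,-0.77,-0.77,-0.77,-0.77,-0.77,-0.77,-0.77,-0.77],"travel":[[0,-0.03,0],[0,-0.04,0.08],[0,-0.04,0.18],[0,-0.04,0.28],[0,0.04,0.38],[-0.04,0.14,0.44],[-0.04,0.21,0.44],[-0.04,0.21,0.44],[-0.04,0.21,0.44],[-0.04,0.21,0.44]],"spin":[0,0,0,0,0,0,0,0,0,0]}' 20
python3 - <<'E'
from h import *
f=grab('wrist','w9.png');print(f['eye'],f['attitude'])
look('wrist',['board','fence_corner','pointer_tip','offcut_center','offcut_corner','offcut_far_end','offcut_left_end','offcut_spot'],f)
E
python3 - <<'E'
import cv2
w=cv2.imread('pics/w9.png');cv2.imwrite('pics/c9.png',cv2.resize(w[0:270,160:480],(800,675),interpolation=cv2.INTER_CUBIC)[75:])
E
```

```text
t: 17.6
eef_pos: [0.5279, 0.189, 0.0375]
ee_rot: [1.097, 1.566, -2.074]
force: [3.2, -15.8, 5.1]
width: 0.0099
t: 18.6
eef_pos: [0.5081, 0.2963, 0.2568]
ee_rot: [0.403, 1.57, -2.766]
force: [-0.6, -0.5, 0.5]
width: 0.0103
[0.50699066 0.21286507 0.395167  ] [ 2.83430483e+00 -4.71389467e-04  3.11320556e+00]
board wrist [331.6 130.3] 0.76 [0.4954 0.2216 0.    ]
fence_corner wrist [267.7 214.2] 0.97 [0.5682 0.3085 0.012 ]
pointer_tip wrist [244.2 250. ] 0.62 
offcut_center wrist [289.6 162.9] 0.71 [0.5393 0.2513 0.03  ]
offcut_corner wrist [259.9 217.5] 0.69 [0.5738 0.3073 0.03  ]
offcut_far_end wrist [256.8 106.1] 0.78 [0.5679 0.1965 0.03  ]
offcut_left_end wrist [320.4 218.7] 0.57 [0.5099 0.3105 0.03  ]
offcut_spot wrist [288.  145.8] 0.97 [0.5383 0.2335 0.048 ]
```

View pics/c9.png

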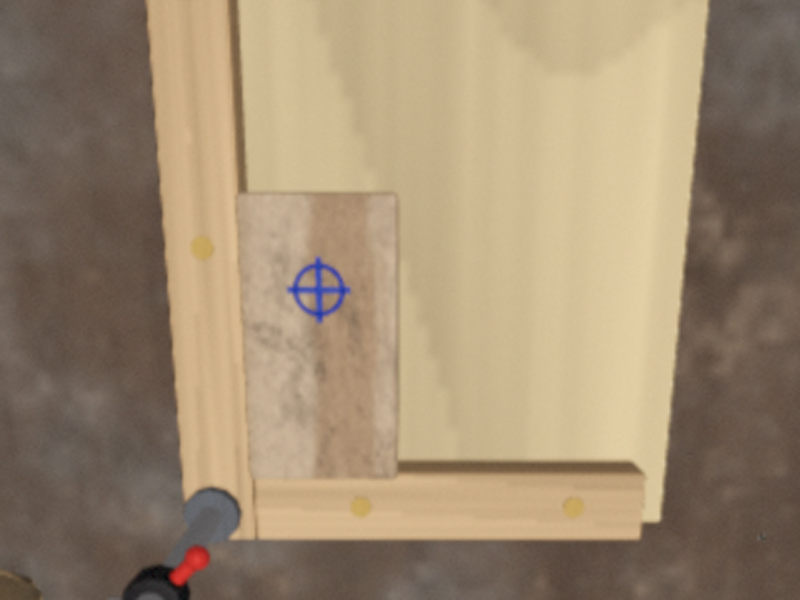

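```bash
python3 - <<'E'
from h import *
f=dict(fx=356.498324195129,fy=356.498324195129,cx=320.6710745678019,cy=235.11541955553042,eye=[0.50699066,0.21286507,0.395167],attitude=[2.83430483e+00,-4.71389467e-04,3.11320556e+00])
C=lambda x,y:(x/2.5+160,(y+75)/2.5)
# Canny edge line fits in the picture (board frame yaw = 3.1132-pi)
g=cv2.GaussianBlur(cv2.cvtColor(cv2.imread('pics/w9.png'),cv2.COLOR_BGR2GRAY),(3,3),0).astype(float)
def edge_v(x0,y0,x1,y1,z,h=5):
    pts=[]
    for y in np.arange(y0,y1,1.):
        xc=x0+(x1-x0)*(y-y0)/(y1-y0); xs=np.arange(int(xc)-h,int(xc)+h+1)
        d=np.abs(np.gradient(g[int(y),xs]));pts.append((xs[0]+np.sum(d**3*np.arange(len(xs)))/np.sum(d**3),y))
    return fit(pts,z)
def edge_h(x0,y0,x1,y1,z,h=5):
    pts=[]
    for x in np.arange(x0,x1,1.):
        yc=y0+(y1-y0)*(x-x0)/(x1-x0); ys=np.arange(int(yc)-h,int(yc)+h+1)
        d=np.abs(np.gradient(g[ys,int(x)]));pts.append((x,ys[0]+np.sum(d**3*np.arange(len(ys)))/np.sum(d**3)))
    return fit(pts,z)
def fit(pts,z):
    P=np.array([onz(f,p,z)[:2] for p in pts])
    vx,vy,x,y=cv2.fitLine(P.astype(np.float32),cv2.DIST_HUBER,0,1e-4,1e-4).ravel()
    return np.round([x,y],4),round(float(np.arctan(-vx/vy) if abs(vy)>abs(vx) else np.arctan(vy/vx)),4)
print('off -x edge',edge_v(*C(397,200),*C(396,470),.048))
print('off -y edge',edge_h(*C(245,193),*C(390,193),.048))
print('off +x edge',edge_v(*C(240,200),*C(251,470),.048))
print('off +y edge',edge_h(*C(260,478),*C(390,477),.048))
print('far outer',edge_v(*C(152,30),*C(182,480),.036))
print('left outer',edge_h(*C(265,538),*C(635,540),.036))
print('-x edge',edge_v(*C(708,0),*C(661,510),.012))
# pointer
e,d=rayof(f,(244.2,250.0)); f1=dict(f,eye=[0.51046823,0.2277336,0.42412685],attitude=[2.83351253e+00,8.23011589e-04,-3.13920435e+00])
for ff,p in((f,(238.5,254.5)),(f,C(197,558)),(f,(244.2,250)),(f1,(248.6,219.8)),(f1,(200+137/3,(547+120)/3))):
    e,d=rayof(ff,p); n=np.array([.5722,.308])
    k=np.dot(n-e[:2],d[:2])/np.dot(d[:2],d[:2]); q=e+k*d;print('ptr',np.round(q,4))
E
```

```text
off -x edge (array([0.5095, 0.2521], dtype=float32), -0.0274)
off -y edge (array([0.5437, 0.1979], dtype=float32), -0.0324)
off +x edge (array([0.5696, 0.2429], dtype=float32), -0.0286)
off +y edge (array([0.5435, 0.3089], dtype=float32), 0.0682)
far outer (array([0.5988, 0.2181], dtype=float32), -0.0297)
left outer (array([0.4761, 0.3392], dtype=float32), -0.0292)
-x edge (array([0.3906, 0.2284], dtype=float32), -0.0298)
ptr [0.5725 0.3078 0.1394]
ptr [0.5728 0.3076 0.137 ]
ptr [0.5709 0.3089 0.1265]
ptr [0.5722 0.308  0.1293]
ptr [0.5728 0.3075 0.1389]
```

The picture shows the offcut in the corner. Its edges are at −0.028 to −0.032 rad against the board's −0.030, and its +x edge matches the fence's inner face within about 1 mm. The red ball is at about (239,253), but the network's point is off from it. I need an oblique close view to get the pointer height.

```bash
python3 -m handwheel '{"gripper":[-0.77,-0.77,-0.77,-0.77,-0.77,-0.77],"travel":[[-0.1,0.05,0],[-0.136,0.068,-0.1],[-0.136,0.068,-0.194],[-0.136,0.068,-0.194],[-0.136,0.068,-0.194],[-0.136,0.068,-0.194]],"spin":[0,0,0,0,0,0]}' 20
python3 - <<'E'
from h import *
f=grab('wrist','w10.png');print(f['eye'],f['attitude'])
look('wrist',['fence_corner','pointer_tip','offcut_corner','offcut_spot'],f)
cv2.imwrite('pics/c10.png',cv2.resize(f['pixels'][150:300,0:200],(800,600),interpolation=cv2.INTER_CUBIC))
for n in('scene','side'):
    F=grab(n,n+'10.png');print(n,[(np.round(r['at'],1),r['conf']) for r in spotter.tip_of(n,'pointer_tip')])
    print(proj(F,(.5722,.308,.13)))
E
```

```text
t: 19.65
eef_pos: [0.442, 0.3319, 0.1629]
ee_rot: [-2.44, 1.568, 0.673]
force: [0.3, -0.4, 0.2]
width: 0.0103
[0.44041173 0.24812874 0.30108173] [2.83194209e+00 2.84059407e-03 3.11307675e+00]
fence_corner wrist [167.1 199.9] 0.84 [0.5699 0.3065 0.012 ]
pointer_tip wrist [ 70.6 251.8] 0.67 
offcut_corner wrist [159.1 204.3] 0.89 [0.5686 0.3062 0.03  ]
offcut_spot wrist [174.  102.2] 0.93 [0.5385 0.2334 0.048 ]
scene [(array([223.5, 168. ]), 0.6)]
[225.50486189 168.05396037]
side [(array([300.6, 229.3]), 0.64), (array([296.7, 251.1]), 0.49), (array([302.4, 223.2]), 0.48), (array([307.1, 194.9]), 0.47)]
[307.19615972 196.54419825]
```

View pics/c10.png

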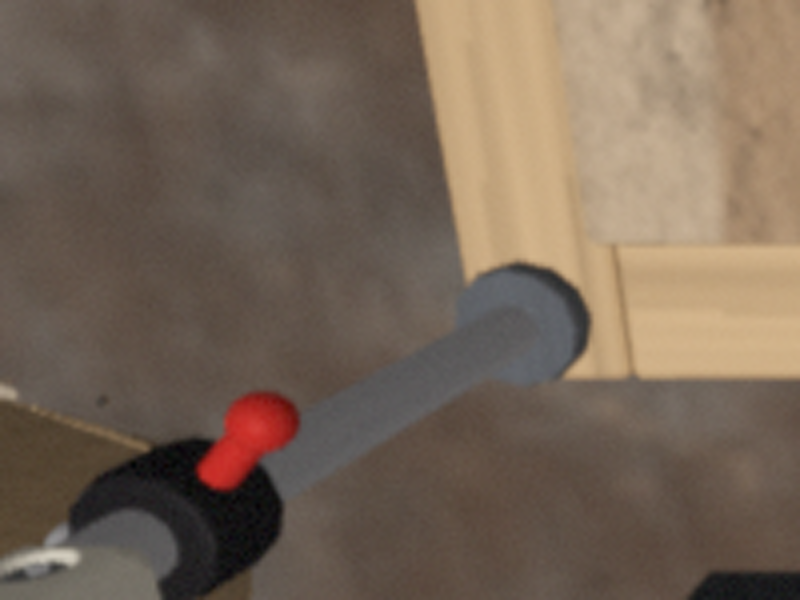

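```bash
python3 - <<'E'
import cv2,numpy as np
a=cv2.imread('pics/scene10.png')[140:220,190:270];b=cv2.imread('pics/side10.png')[170:250,270:350]
cv2.imwrite('pics/c11.png',np.hstack([cv2.resize(x,(400,400),interpolation=cv2.INTER_CUBIC) for x in(a,b)]))
E
```

```text
(no output)
```

View pics/c11.png

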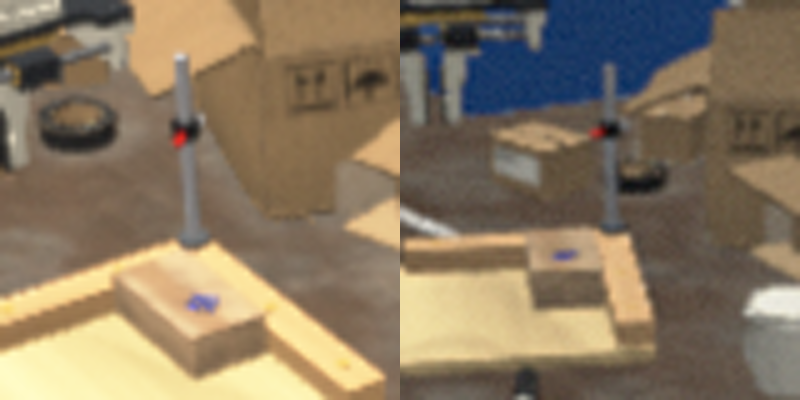

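In the oblique crop the red ball sits at about (65,255). In the scene view it is at about (226,168) and in the side view at about (309,196). I'll fit its position from all five views by red blob.

```bash
python3 - <<'E'
from h import *
from scipy.optimize import least_squares
F={n:viewer.grab_frame(n) for n in('scene','side')}
W=dict(fx=356.498324195129,fy=356.498324195129,cx=320.6710745678019,cy=235.11541955553042)
views=[('w1.png',dict(W,eye=[0.51046823,0.2277336,0.42412685],attitude=[2.83351253e+00,8.23011589e-04,-3.13920435e+00]),(245,222),(6,6)),
('w9.png',dict(W,eye=[0.50699066,0.21286507,0.395167],attitude=[2.83430483e+00,-4.71389467e-04,3.11320556e+00]),(239,253),(6,6)),
('w10.png',dict(W,eye=[0.44041173,0.24812874,0.30108173],attitude=[2.83194209e+00,2.84059407e-03,3.11307675e+00]),(65.5,255),(9,9)),
('scene10.png',F['scene'],(226,168),(5,5)),('side10.png',F['side'],(309.4,196.4),(5,5))]
obs=[];px=[]
for n,f,c,h in views:
    im=cv2.imread('pics/'+n).astype(int);red=(im[...,2]-np.maximum(im[...,1],im[...,0]))
    ys,xs=np.mgrid[0:480,0:640];m=(abs(xs-c[0])<=h[0])&(abs(ys-c[1])<=h[1])&(red>50)
    w=red*m; cen=(float((w*xs).sum()/w.sum()),float((w*ys).sum()/w.sum()))
    # ball: circle by min distance-transform peak
    dt=cv2.distanceTransform(((red>50)&m).astype(np.uint8),cv2.DIST_L2,5);p=np.unravel_index(dt.argmax(),dt.shape)
    print(n,np.round(cen,1),'dt',p[::-1],round(float(dt.max()),1),int(m.sum()))
    px.append(cen)
px[0]=(245.7,222.2) if False else px[0]
B=[(245.5,222.2),(238.6,252.9),(64.9,254.9),px[3],px[4]]
for pts in (px,B):
    p,e=tri([rayof(v[1],q) for v,q in zip(views,pts)]);print('tri all',np.round(p,4),np.round(e,4))
    p,e=tri([rayof(v[1],q) for v,q in list(zip(views,pts))[:3]]);print('tri wrist',np.round(p,4),np.round(e,4))
    for v,q in zip(views,pts):
        e,d=rayof(v[1],q);n=np.array([.5715,.308]);k=np.dot(n-e[:2],d[:2])/np.dot(d[:2],d[:2]);print('  z|xy',v[0],np.round(e+k*d,4))
E
python3 - <<'E'
import cv2,numpy as np
a=cv2.imread('pics/w1.png')[205:240,225:265];b=cv2.imread('pics/w9.png')[235:270,220:260]
cv2.imwrite('pics/c12.png',np.hstack([cv2.resize(x,(400,350),interpolation=cv2.INTER_CUBIC) for x in(a,b)]))
E
```

```text
w1.png [244.1 223.2] dt (np.int64(245), np.int64(222)) 5.0 96
w9.png [237.6 253.9] dt (np.int64(238), np.int64(253)) 5.0 100
w10.png [ 63.9 256.3] dt (np.int64(65), np.int64(255)) 8.0 244
scene10.png [225.4 167.3] dt (np.int64(225), np.int64(167)) 1.4 10
side10.png [308.8 196.3] dt (np.int64(308), np.int64(196)) 1.0 5
tri all [0.5765 0.3114 0.1294] [0.0005 0.0008 0.0009 0.0023 0.0032]
tri wrist [0.5763 0.3113 0.1283] [0.0002 0.0002 0.0001]
  z|xy w1.png [0.573  0.3068 0.1441]
  z|xy w9.png [0.573  0.307  0.1402]
  z|xy w10.png [0.5711 0.3089 0.1348]
  z|xy scene10.png [0.5718 0.3078 0.1331]
  z|xy side10.png [0.5792 0.3072 0.131 ]
tri all [0.5757 0.3105 0.1297] [0.0009 0.001  0.001  0.0023 0.0038]
tri wrist [0.575  0.3103 0.1289] [0.0001 0.0001 0.    ]
  z|xy w1.png [0.5727 0.3071 0.1401]
  z|xy w9.png [0.5728 0.3071 0.1376]
  z|xy w10.png [0.5713 0.3085 0.1338]
  z|xy scene10.png [0.5718 0.3078 0.1331]
  z|xy side10.png [0.5792 0.3072 0.131 ]
```

View pics/c12.png

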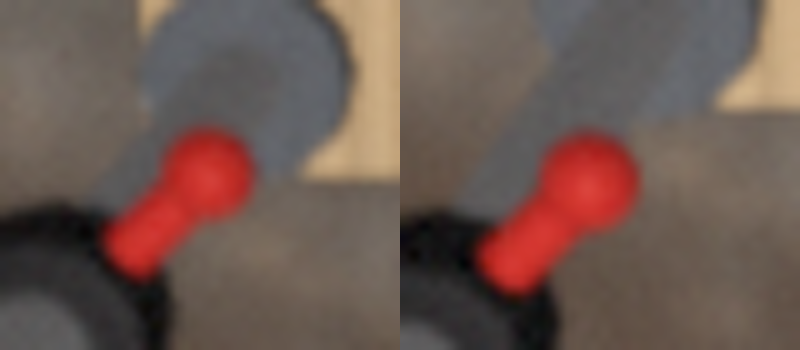

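The wrist views converge to 0.1 mm with the ball centre at (0.575, 0.310, 0.129). The tri-view fit gives 0.1297, and the scene and side views give 0.131–0.133, so I take 0.130 as the pointer height. Next I'll look at the loupe from above.

```bash
python3 -m handwheel '{"gripper":[0.14,0.14,0.14,0.14,0.14,0.14,0.14,0.14,0.14],"travel":[[0,-0.06,0.08],[0.1,-0.8,0.18],[0.1,-0.8,0.18],[0.1,-0.8,0.18],[0.1,-0.8,0.18],[0.1,-0.8,0.18],[0.1,-0.8,0.18],[0.1,-0.8,0.18],[0.1,-0.8,0.18]],"spin":[0,0,-0.8,-0.8,-0.8,-0.8,-0.8,-0.8,-0.8]}' 30
python3 -m handwheel '{"gripper":[0.14,0.14,0.14,0.14,0.14,0.14,0.14],"travel":[[0.23,-0.264,0],[0.23,-0.264,0],[0.23,-0.264,0],[0.23,-0.264,0],[0.23,-0.264,0],[0.23,-0.264,0],[0.23,-0.264,0]],"spin":[-0.56,-0.56,-0.56,-0.56,-0.56,-0.56,-0.56]}' 30
python3 - <<'E'
from h import *
f=grab('wrist','w13.png');print(f['eye'],f['attitude'])
look('wrist',['rest','loupe','loupe_lens','loupe_grip'],f,2)
E
```

```text
t: 21.1
eef_pos: [0.4905, -0.072, 0.2513]
ee_rot: [-2.678, 1.57, -0.194]
force: [0.0, -0.2, 0.9]
width: 0.0499
t: 21.8
eef_pos: [0.605, -0.2005, 0.2506]
ee_rot: [0.611, 1.57, 2.657]
force: [-0.3, -0.6, 0.6]
width: 0.0499
[ 0.53250509 -0.23922793  0.38891985] [2.83296146e+00 9.74607617e-04 2.04531040e+00]
rest wrist [316.6  79.3] 0.65 [ 0.4986 -0.2616  0.    ]
rest wrist [539.5 186.9] 0.44 [0.4838 0.0052 0.    ]
loupe wrist [308.7 196.7] 0.58 [ 0.6034 -0.217   0.03  ]
loupe wrist [314.8  73.1] 0.37 [ 0.4973 -0.2638  0.03  ]
loupe_lens wrist [309.  194.8] 0.75 [ 0.5996 -0.2182  0.04  ]
loupe_grip wrist [313.4  75.6] 0.88 [ 0.5007 -0.2633  0.04  ]
```

View pics/w13.png

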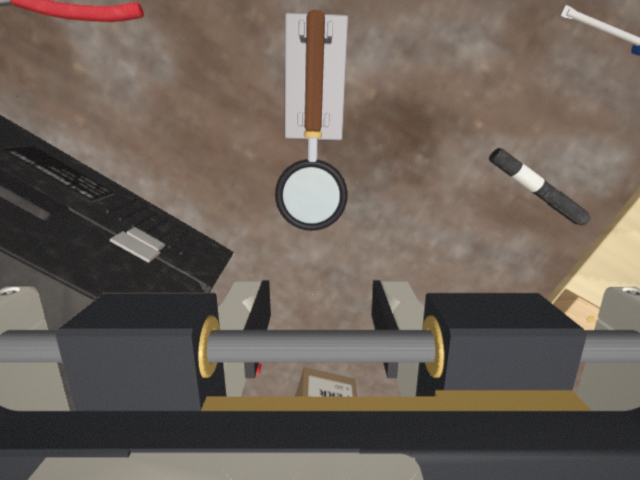

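The loupe is in its small rest. The handle runs from (316,12) to (314,132), the lens is at (311,194), and nothing is between the saddles.

```bash
python3 - <<'E'
from h import *
f=viewer.grab_frame('wrist')
im=np.array(f['pixels']).astype(int)
# lens: fit circle to dark frame
hsv=cv2.cvtColor(f['pixels'],cv2.COLOR_BGR2HSV)
ys,xs=np.mgrid[0:480,0:640]
m=((im.max(2)<45)&(xs>265)&(xs<360)&(ys>150)&(ys<240)).astype(np.uint8)
c=max(cv2.findContours(m,cv2.RETR_EXTERNAL,cv2.CHAIN_APPROX_NONE)[0],key=cv2.contourArea)
el=cv2.fitEllipse(c);print('lens ellipse',el)
L=onz(f,el[0],.04);print('lens',L)
m=((im[...,2]-im[...,0]>30)&(im[...,2]<140)&(xs>295)&(xs<335)&(ys<135))
row=[];
for y in range(14,128):
    x=xs[y][m[y]]
    if len(x)>5: row.append((x.mean(),y,len(x)))
row=np.array(row);print(row[::15])
P=np.array([onz(f,r[:2],.05)[:2] for r in row]).astype(np.float32)
vx,vy,x,y=cv2.fitLine(P,cv2.DIST_HUBER,0,1e-4,1e-4).ravel();print('handle yaw',np.arctan2(vy,vx),'mid',P[0],P[-1],P.mean(0))
g=onz(f,(313.4,75.6),.04);print('yaw grip->lens',np.arctan2(*(L-g)[[1,0]]),np.linalg.norm((L-g)[:2]))
yaw=np.arctan2(vy,vx)
if vx<0: yaw+=np.pi
print('grip from lens',L[:2]-.11*np.array([np.cos(yaw),np.sin(yaw)]))
print(arm.get_state()['eef_pos'])
E
```

```text
Traceback (most recent call last):
cv2.error: OpenCV(4.12.0) /io/opencv/modules/imgproc/src/shapedescr.cpp:361: error: (-201:Incorrect size of input array) There should be at least 5 points to fit the ellipse in function 'fitEllipseNoDirect'
```

```bash
python3 - <<'E'
from h import *
f=viewer.grab_frame('wrist')
im=np.array(f['pixels']).astype(int)
print(im[194,270:300].max(1), im[60,295:335,2], im[60,295:335,0])
ys,xs=np.mgrid[0:480,0:640]
m=((im.min(2)>150)&(abs(xs-311)<40)&(ys>163)&(ys<235)).astype(np.uint8)
c=max(cv2.findContours(m,cv2.RETR_EXTERNAL,cv2.CHAIN_APPROX_NONE)[0],key=cv2.contourArea)
el=cv2.fitEllipse(c);print('lens ellipse',el)
L=onz(f,el[0],.04);print('lens',L)
m=((im[...,2]-im[...,0]>30)&(im[...,2]<140)&(xs>300)&(xs<330)&(ys<135))
row=np.array([(xs[y][m[y]].mean(),y,m[y].sum()) for y in range(14,128) if m[y].sum()>5]);print(row[::15])
P=np.array([onz(f,r[:2],.05)[:2] for r in row]).astype(np.float32)
vx,vy,x,y=cv2.fitLine(P,cv2.DIST_HUBER,0,1e-4,1e-4).ravel();yaw=np.arctan2(vy,vx)
if vx<0: yaw+=np.pi
print('handle yaw',yaw,'ends',P[0],P[-1],P.mean(0))
g=onz(f,(313.4,75.6),.04);print('yaw grip->lens',np.arctan2(*(L-g)[[1,0]]),np.linalg.norm((L-g)[:2]))
print('grip from lens',L[:2]-.11*np.array([np.cos(yaw),np.sin(yaw)]))
print(arm.get_state()['eef_pos'],f['attitude'])
E
```

```text
[121 121 121 121 118  69  44  49  59  66  59  47  73 162 203 208 211 210
 211 212 212 211 211 212 211 212 212 212 212 211] [195 197 195 195 196 196 195 196 196 195 173 117 103 108 119 122 123 123
 120 116 116 115 116 114 117 115 115 108 114 184 198 200 199 198 198 198
 198 200 199 200] [190 193 190 190 191 191 190 191 190 190 165  95  49  46  57  56  59  56
  54  51  53  50  54  50  55  52  55  48  85 177 192 195 195 194 194 194
 194 195 194 194]
lens ellipse ((311.0552978515625, 194.0790252685547), (54.53707504272461, 55.300846099853516), 104.54960632324219)
lens [ 0.59872038 -0.21658765  0.04      ]
[[316.   14.   17. ]
 [315.   29.   17. ]
 [315.   44.   17. ]
 [314.5  59.   16. ]
 [314.   74.   17. ]
 [314.   89.   17. ]
 [313.5 104.   16. ]
 [313.5 119.   16. ]]
handle yaw 0.4403865 ends [ 0.45909876 -0.28201276] [ 0.54074156 -0.24351062] [ 0.49879286 -0.26344976]
yaw grip->lens 0.44719288180608646 0.10805052927328644
grip from lens [ 0.49921581 -0.26347945]
[ 0.60541192 -0.20054135  0.25102427] [2.83203645e+00 1.61885063e-03 2.04574334e+00]
```

```bash
python3 -m handwheel '{"gripper":[0.14,0.14,0.14,0.14,0.14,0.14,0.14,0.14,0.14,0.14],"travel":[[-0.212,-0.126,0],[-0.212,-0.126,0],[-0.212,-0.126,0],[-0.212,-0.126,0],[-0.212,-0.126,-0.1],[-0.212,-0.126,-0.2],[-0.212,-0.126,-0.3],[-0.212,-0.126,-0.3],[-0.212,-0.126,-0.3],[-0.212,-0.126,-0.3]],"spin":[-0.041,-0.041,-0.041,-0.041,-0.041,-0.041,-0.041,-0.041,-0.041,-0.041]}' 30
python3 - <<'E'
from h import *
f=grab('wrist','w14.png');print(f['attitude'])
g=grab('side','d14.png');cv2.imwrite('pics/d14c.png',cv2.resize(g['pixels'][230:305,255:355],(800,600),interpolation=cv2.INTER_CUBIC))
E
```

```text
t: 23.15
eef_pos: [0.5017, -0.2644, 0.1033]
ee_rot: [-2.347, 1.567, -0.333]
force: [0.5, 1.2, 0.6]
width: 0.0501
[2.82990753 0.0040511  2.01364847]
```

View pics/w14.png

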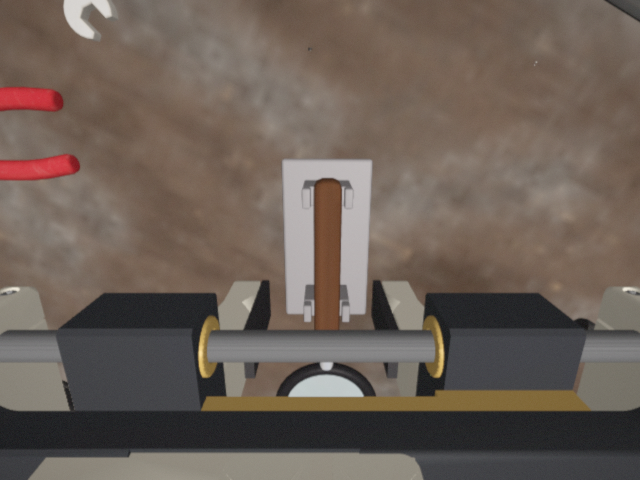

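View pics/d14c.png

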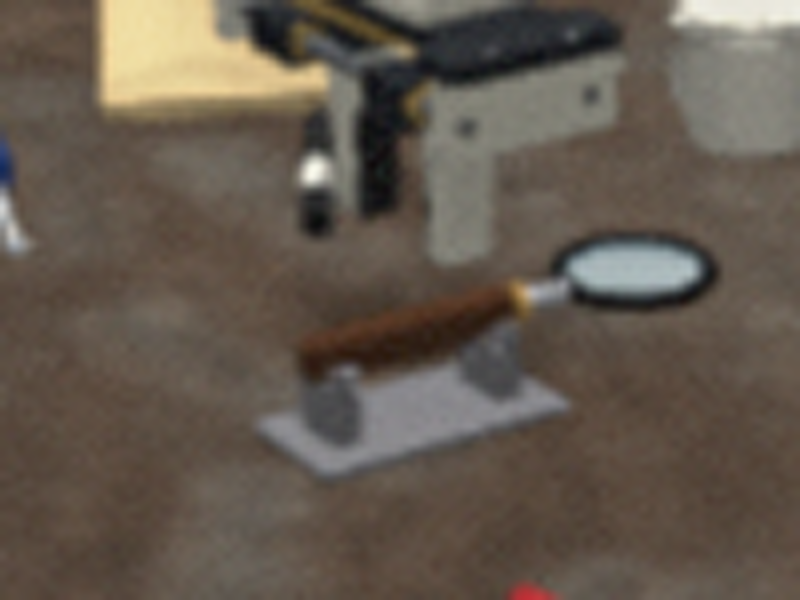

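```bash
python3 - <<'E'
from h import *
f=viewer.grab_frame('wrist');im=np.array(f['pixels']).astype(int)
s=arm.get_state();print(s['t'],s['eef_pos'],f['eye'],f['attitude'])
ys,xs=np.mgrid[0:480,0:640]
m=((im[...,2]-im[...,0]>30)&(im[...,2]<150)&(xs>300)&(xs<350)&(ys<320)&(ys>190))
row=np.array([(xs[y][m[y]].mean(),y,m[y].sum()) for y in range(195,310) if m[y].sum()>12]);print(row[::20])
P=np.array([onz(f,r[:2],.05)[:2] for r in row]).astype(np.float32)
vx,vy,x,y=cv2.fitLine(P,cv2.DIST_HUBER,0,1e-4,1e-4).ravel();yaw=np.arctan2(vy,vx)
if vx<0: yaw+=np.pi
print('yaw',yaw,'tail',onz(f,(328,178),.045),P[0],P[-1])
u=np.array([np.cos(yaw),np.sin(yaw)]);n=np.array([-u[1],u[0]]);t=s['eef_pos'][:2]
print('lateral handle minus tcp',(np.array([x,y])-t)@n,'tail along',(onz(f,(328,178),.045)[:2]-t)@u)
print('tool fwd yaw', f['attitude'][2]-np.pi/2)
print(proj(f,s['eef_pos']))
look('wrist',['rest','loupe_grip'],f)
E
```

```text
23.3 [ 0.50101573 -0.2642419   0.10302382] [ 0.42703448 -0.3004724   0.24140981] [2.82907899 0.00414123 2.01317522]
[[327.  195.   27. ]
 [327.  215.   27. ]
 [326.5 235.   26. ]
 [327.  255.   25. ]
 [326.5 275.   24. ]
 [326.5 295.   26. ]]
yaw 0.4428039 tail [ 0.45314376 -0.28454078  0.045     ] [ 0.46104467 -0.2814266 ] [ 0.5241849 -0.2514301]
lateral handle minus tcp 0.0015958071260925642 tail along -0.05195244856634188
tool fwd yaw 0.4423788922740499
[324.40676141 316.48328297]
rest wrist [328.6 239.5] 0.95 [ 0.4985 -0.2615  0.    ]
loupe_grip wrist [324.5 262.4] 0.62 [ 0.501  -0.2638  0.04  ]
```

The tool yaw equals the handle yaw at 0.443. The handle is 1.6 mm off laterally, which I'll trim before going down and closing.

```bash
python3 -m handwheel '{"gripper":[0.14,0.14,0.14,0.14,-1,-1,-1,-1,-1,-1],"travel":[[-0.003,0.002,-0.06],[-0.003,0.002,-0.12],[-0.003,0.002,-0.126],[-0.003,0.002,-0.126],[-0.003,0.002,-0.126],[-0.003,0.002,-0.126],[-0.003,0.002,-0.126],[-0.003,0.002,-0.126],[-0.003,0.002,-0.126],[-0.003,0.002,-0.126]],"spin":[0,0,0,0,0,0,0,0,0,0]}' 35
```

```text
t: 24.4
eef_pos: [0.4981, -0.263, 0.038]
ee_rot: [-2.304, 1.57, -0.291]
force: [-0.5, 1.3, 4.2]
width: 0.016
```

```bash
python3 -m handwheel '{"gripper":[-1,-1,-1,-1,-1,-1,-1],"travel":[[0,0,0.02],[0,0,0.06],[0,0,0.12],[0,0,0.18],[0,0,0.22],[0,0,0.22],[0,0,0.22]],"spin":[0,0,0,0,0,0,0]}' 35
python3 - <<'E'
from h import *
s=arm.get_state();print(s['eef_pos'],s['force'],s['moment'],s['width'])
f=grab('wrist','w15.png');print(f['eye'],f['attitude'])
g=grab('side','d15.png');cv2.imwrite('pics/d15c.png',cv2.resize(g['pixels'][200:305,240:380],(800,600),interpolation=cv2.INTER_CUBIC))
look('wrist',['loupe_grip','loupe_lens'],f)
for n in ('scene','side'):
    F=grab(n)
    for l in('loupe_lens','loupe_grip'): print(n,l,[(np.round(r['at'],1),round(r['conf'],2)) for r in spotter.tip_of(n,l)[:2]])
    print(n,proj(F,(s['eef_pos']+[.11*np.cos(.443),.11*np.sin(.443),.002])))
E
```

```text
t: 25.1
eef_pos: [0.4979, -0.2629, 0.148]
ee_rot: [-1.819, 1.57, 0.194]
force: [0.5, 0.1, -2.2]
width: 0.0159
[ 0.49788716 -0.26289195  0.1480468 ] [ 0.48143657  0.09073311 -2.24970049] [-0.00250427 -0.00694586  0.03678177] 0.01592706974124943
[ 0.42398833 -0.29917149  0.2863399 ] [2.83176488e+00 1.50255539e-03 2.01236332e+00]
loupe_grip wrist [596.5 334.7] 0.64 [ 0.4768 -0.0319  0.04  ]
scene loupe_lens []
scene loupe_grip [(array([313.2, 249.7]), 0.5)]
scene [330.20289315 227.77233056]
side loupe_lens [(array([331.6, 235.1]), 0.82)]
side loupe_grip [(array([304.3, 236. ]), 0.73)]
side [332.19206004 232.66073398]
```

View pics/d15c.png

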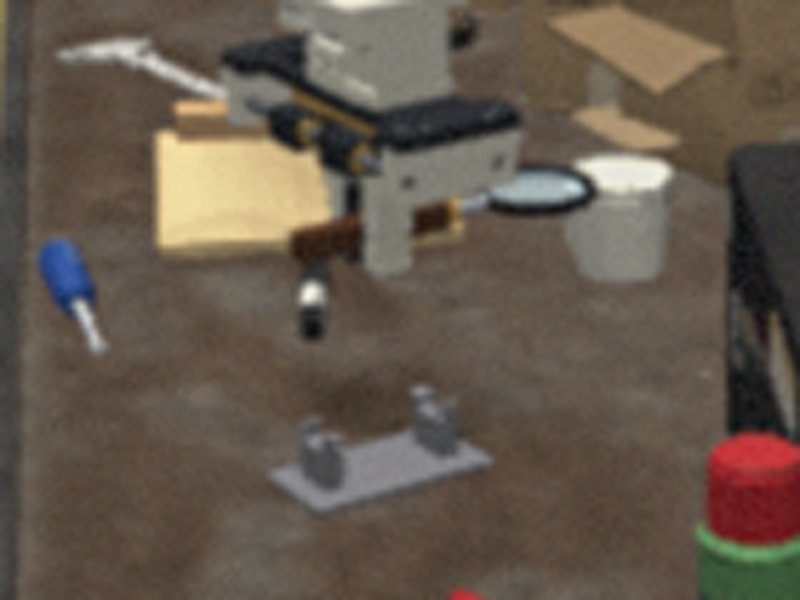

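View pics/w15.png

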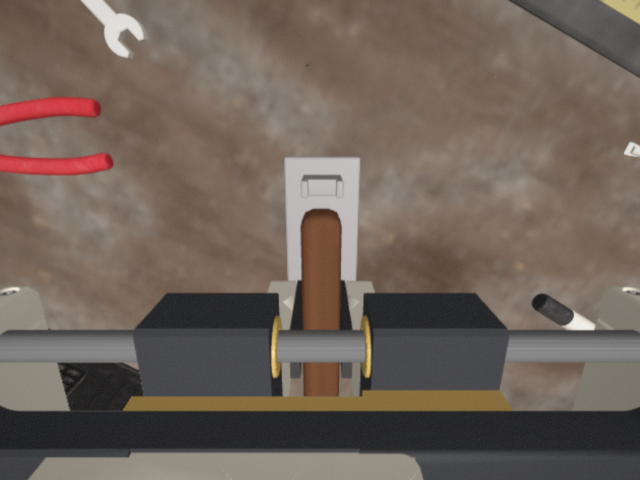

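The side view shows the loupe level in the jaws, well clear of the rest, with the lens at (332,235). Now I'll carry it to the spot: (0.539, 0.2333) for the lens, so the TCP goes to (0.439, 0.1865, 0.128).

```bash
python3 -m handwheel '{"gripper":[-1,-1,-1,-1,-1,-1,-1,-1,-1,-1,-1,-1,-1,-1,-1,-1],"travel":[[-0.004,0.03,0],[-0.01,0.09,0],[-0.02,0.17,0],[-0.03,0.25,0],[-0.04,0.33,0],[-0.05,0.41,0],[-0.064,0.49,0],[-0.076,0.57,0],[-0.086,0.65,0],[-0.096,0.73,0],[-0.106,0.8,0],[-0.113,0.86,0],[-0.117,0.89,0],[-0.118,0.899,0],[-0.118,0.899,0],[-0.118,0.899,0]],"spin":[0,0,0,0,0,0,0,0,0,0,0,0,0,0,0,0]}' 35
python3 -m handwheel '{"gripper":[-1,-1,-1,-1],"travel":[[0,0,-0.02],[0,0,-0.04],[0,0,-0.04],[0,0,-0.04]],"spin":[0,0,0,0]}' 35
python3 - <<'E'
from h import *
s=arm.get_state();print(s['eef_pos'],s['force'],s['width'])
for n in ('scene','side','wrist'):
    F=grab(n,n+'16.png');print(n,repr(F['eye']),repr(F['attitude']))
    for l in('loupe_lens','loupe_grip','pointer_tip','offcut_spot'): print(n,l,[(np.round(r['at'],1),round(r['conf'],2)) for r in spotter.tip_of(n,l)[:2]])
    print(n,'pred lens',proj(F,(s['eef_pos']+[.11*np.cos(.443),.11*np.sin(.443),.002])),'ptr',proj(F,(.572,.308,.13)),'spot',proj(F,(.539,.2333,.048)))
a=cv2.imread('pics/scene16.png')[140:240,175:275];b=cv2.imread('pics/side16.png')[170:260,265:355]
cv2.imwrite('pics/c16.png',np.hstack([cv2.resize(x,(400,400),interpolation=cv2.INTER_CUBIC) for x in(a,b)]))
E
```

```text
t: 27.2
eef_pos: [0.4387, 0.1857, 0.1474]
ee_rot: [1.84, 1.57, -2.43]
force: [0.2, 0.5, -0.8]
width: 0.0158
t: 27.6
eef_pos: [0.4388, 0.1859, 0.127]
ee_rot: [1.995, 1.569, -2.276]
force: [-0.0, -0.1, -0.4]
width: 0.0162
[0.43883179 0.18585794 0.126983  ] [-0.00947104 -0.09639752 -0.40336364] 0.016234780181800534
scene array([-0.28923485, -1.16487268,  1.03367709]) array([-2.20224529, -0.02232528, -0.69182671])
scene loupe_lens []
scene loupe_grip [(array([209.8, 194.3]), 0.62)]
scene pointer_tip [(array([223. , 168.1]), 0.57), (array([313.3, 289.9]), 0.44)]
scene offcut_spot [(array([230.2, 201.1]), 0.8), (array([225.8, 198.8]), 0.63)]
scene pred lens [228.97814713 179.63404993] ptr [225.45603099 168.07044625] spot [230.67968819 200.07701636]
side array([ 0.36301389, -1.74248784,  0.70355509]) array([-1.93613096,  0.02012535, -0.13244739])
side loupe_lens [(array([302.1, 198.5]), 0.47)]
side loupe_grip [(array([278.6, 201.7]), 0.72)]
side pointer_tip [(array([304.7, 198.5]), 0.42)]
side offcut_spot [(array([301.3, 220.1]), 0.48)]
side pred lens [300.96206857 202.08958594] ptr [307.14930682 196.54678815] spot [301.79186875 220.83323406]
wrist array([0.36523553, 0.15026402, 0.26601921]) array([2.83248281e+00, 1.14982854e-03, 2.01272192e+00])
wrist loupe_lens []
wrist loupe_grip [(array([319.9, 323.6]), 0.93)]
wrist pointer_tip []
wrist offcut_spot [(array([321.6, 322.4]), 0.52)]
wrist pred lens [322.51034712 501.20338051] ptr [414.25207598 581.36743781] spot [322.00142002 391.93904248]
```

View pics/c16.png

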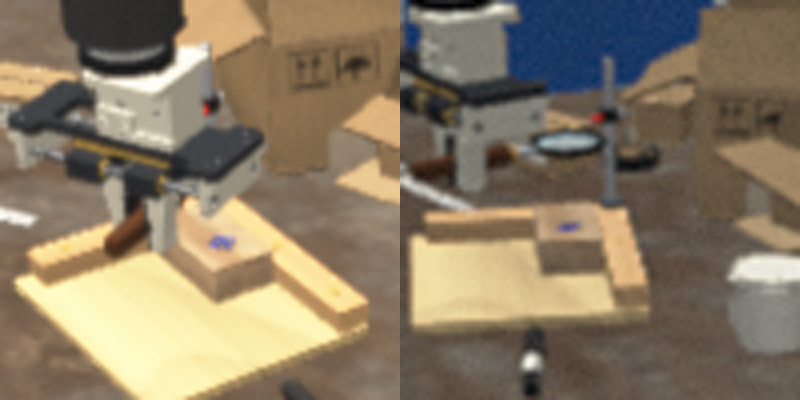

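View pics/wrist16.png

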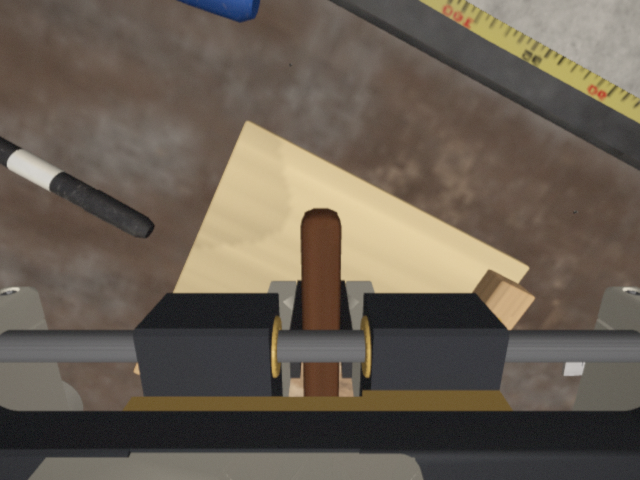

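```bash
python3 - <<'E'
from h import *
import json
im=cv2.imread('pics/side16.png')
cv2.imwrite('pics/c17.png',cv2.resize(im[185:235,275:342],(800,597),interpolation=cv2.INTER_CUBIC))
b=im.astype(int);ys,xs=np.mgrid[0:480,0:640]
m=(b[...,0]-b[...,1]>40)&(b[...,0]-b[...,2]>40)&(abs(xs-302)<8)&(abs(ys-221)<5);print('spot blue',xs[m].mean(),ys[m].mean(),m.sum())
m=(b.min(2)>110)&(abs(xs-303)<10)&(abs(ys-202)<5);print('glass',xs[m].mean(),ys[m].mean(),m.sum())
f=viewer.grab_frame('side')
print(proj(f,(.539,.2333,.048)),proj(f,(.539,.2333,.129)),proj(f,(.549,.2333,.129)))
w=viewer.grab_frame('wrist');s=arm.get_state();print(s['eef_pos'],s['t'])
for z in(.13,.135,.138):
    t=onz(w,(321,209),z);u=np.array([np.cos(.442),np.sin(.442)]);print(z,(t[:2]-s['eef_pos'][:2])@u,(t[:2]-s['eef_pos'][:2])@np.array([-u[1],u[0]]))
E
```

```text
spot blue nan nan 0
glass 300.3 201.55 40
[301.79186875 220.83323406] [301.14603737 202.05529764] [303.57354225 201.9181883 ]
[0.43896317 0.18647579 0.1275549 ] 28.45
0.13 -0.04950125655351072 -0.001267254923875877
0.135 -0.050702347175768214 -0.0012656287022367767
0.138 -0.05142300154912271 -0.001264652969253323<stdin>:6: RuntimeWarning: Mean of empty slice.
  ret = ret.dtype.type(ret / rcount)
```

View pics/c17.png

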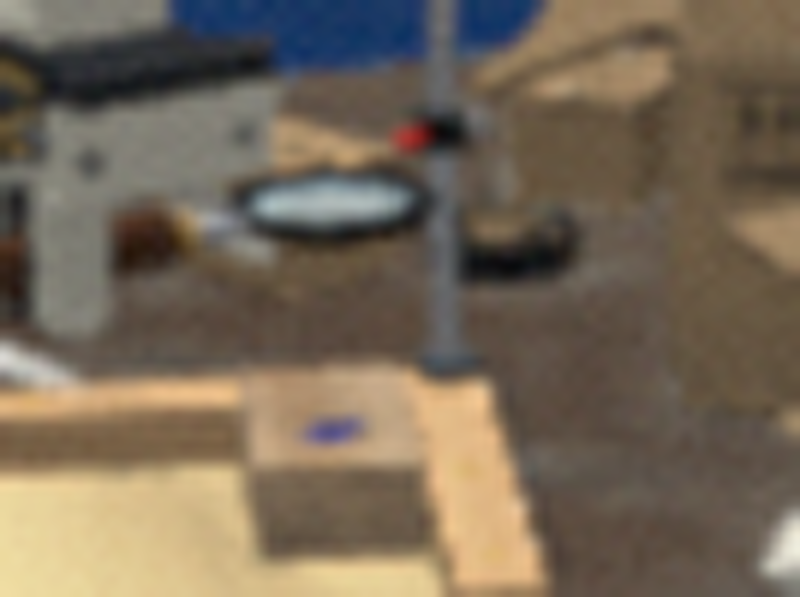

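The side view shows the lens centre at (302.4,201.5), directly over the cross at (302.3,220.6). The lens is level and clear of the post, and the red ball is at (308.8,196), matching the lens height within about 1–2 mm. One last stillness check, then hand in.

```bash
python3 -m handwheel '{"gripper":[-1,-1,-1,-1,-1],"travel":[[0,0,0.002],[0,0,0.002],[0,0,0.002],[0,0,0.002],[0,0,0.002]],"spin":[0,0,0,0,0]}' 35
python3 - <<'E'
from h import *
s=arm.get_state();print(s['t'],s['eef_pos'],np.abs(s['qd']).max(),s['force'],s['width'])
print(arm.job_done())
E
```

```text
t: 28.95
eef_pos: [0.439, 0.1864, 0.1285]
ee_rot: [1.368, 1.571, -2.902]
force: [-0.9, -0.1, -0.9]
width: 0.016
28.95 [0.43895489 0.18644766 0.12853726] 0.001398287100117293 [-0.92435669 -0.07300283 -0.91172228] 0.015994419512366066
the job is handed in; nothing more can be done
None
```

The job is handed in at t = 29 s. The offcut is in the corner of the fences, and the arm is still holding the loupe over the cross at the pointer's height.

**Offcut:** It started about 0.70 rad off square, not the stated 0.25 at most. I turned and slid it between lightly closed jaws (10 N), then pushed it with the fingers into the far fence (17 N) and the left fence (16 N). Afterwards its edges measured −0.027 to −0.032 rad against the board's −0.030. One fit, of its +y edge, came out at +0.07; I took that as a bad edge fit. It sits flush within about 1 mm, as far as the camera could measure. I did not push it into the far fence a second time after the left-fence push.

**Loupe:** I gripped it by the handle, and the jaws read 16.0 mm. At the end the arm was still and the wrist force was about 1 N.
- **Position:** From the arm pose, the lens is about 1 mm from the cross. The side camera hinted it might be about 2 mm further toward +x than that. The final scene and wrist views could not show the lens.
- **Height:** The lens is at about 0.130–0.131 m.

**Pointer height:** The wrist views together gave 0.129 m and the scene and side views 0.131–0.133 m. I used 0.130 m. The network's own pointer point did not match the red ball, so I used the ball itself.

In the last pictures the pointer, pot and marker looked undisturbed; I did not re-measure them.

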